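Tighten the tamping stand's clamp bolt with the long arm of its hex key

TASK

The portafilter fork of the tamping stand is loose. Take the big hex key out of its bush, turn it over so that its short arm goes right down into the stiff clamp bolt, and pull the bolt clockwise with the long arm until the clamp cap is fully down and the bolt comes up solid; feel for it, and never ram the key or strain the bolt beyond that. Then put the key back in its bush, long arm down, and let go; leave the tamper, the cup and the milk jug where they are.

Things in the scene. Friction and masses are not known exactly. Their poses are not given: they have to be found in the camera images.
- hex_key: Dark steel L-shaped hex key, 14 mm across flats, 0.25 kg. Origin: centre of the long arm's tip. +z runs along the long arm to the bend (up while parked), +x is the way the short arm points. The arms' centre lines meet at 144 mm; the short arm ends 44 mm from there along +x. Two flats of each arm face +y and -y. Both tips taper over 3 mm. Balances on the long arm about 85 mm from its tip.
- key_long_tip (a point): Centre of the end face of the key's long arm (the key's origin)
- key_short_tip (a point): Centre of the end face of the key's short arm (44, 0, 144 mm in the key's frame)
- stand: Tamping stand, fixed on the worktop: dark base 130 x 200 mm, 12 mm high; aluminium clamp block 62 x 72 mm, its cap's top 70 mm up, with the bolt upright in the middle; rubber fork ring on the -x side, 48 mm up; the key's bush. Origin on the bolt's axis at worktop height, z up; bush axis at (15, -88) mm. Parked, the key's short arm points roughly to the stand's +y.
- socket_mouth (a point): Centre of the mouth of the hexagon socket in the clamp bolt's round knurled head (31 mm across, 20 mm high, about 92 mm above the worktop, axis upright). Socket 15 mm across flats, 16 mm deep. This point does not turn with the bolt: how the hexagon stands is not measured, find it by feel (it repeats every 60 degrees; the key enters within about 7 degrees of it). Sinks 2 mm with the cap.
- socket_floor (a point): Centre of the socket's floor, 16 mm under its mouth; the short arm's end rests here when seated
- bush_mouth (a point): Centre of the mouth of the upright parking bush at the side of the stand: round tube, 29 mm outside, 20 mm bore, 41 mm deep, mouth 60 mm above the worktop. The key stands in it long arm down, at any turn, leaning up to 5 degrees.
- bush_floor (a point): Centre of the floor of the bush; the long arm's tip rests here when the key is parked
- clamp_cap (a joint): How far the bolt has pulled the cap down, m: 0 = open (starts at 0 to 0.0007), 0.0020 = solid on the block; 2.1 mm per rad of bolt, clockwise from above. Key and socket give 0.1 to 0.3 rad before the bolt moves. It then drags evenly at about 1.0 N m (17 N at 60 mm from its axis) and stays where left; at the stop the load climbs some 0.3 N m each 0.03 rad. Up to 2 N m does no harm.
- tamper: Coffee tamper with a turned wooden handle, 58 mm wide, 94 mm high, left of the stand; origin under its centre
- espresso_cup: White espresso cup, 61 x 79 x 56 mm, behind the tamper; origin under its centre
- milk_jug: Steel milk jug, 106 x 127 x 119 mm, left of the tamper; origin under its centre

How it is judged:
On the way, in this order (a step that is already met when the one before it is completed fails the run):
1. the key's short arm is seated in the bolt's socket, down to its floor (distance between key_short_tip and socket_floor below 0.005 m and angle between hex_key's own z axis and vertical above 1.3 rad and value of joint clamp_cap below 0.0017 m), for 0.2 s.
2. with the key in it, the bolt is turned home and the clamp cap is fully down (distance between key_short_tip and socket_floor below 0.006 m and value of joint clamp_cap above 0.00185 m), for 0.2 s.
At the end, for the whole second after the job is handed in: The clamp cap is down solid (at least 1.85 of its 2.0 mm) and the key stands at rest in its bush, long arm down, its tip within 6 mm of the bush's floor, leaning less than 0.12 rad (value of joint clamp_cap above 0.00185 m and distance between key_long_tip and bush_floor below 0.006 m and angle between hex_key's own z axis and vertical below 0.12 rad and linear speed of hex_key below 0.02 m/s); the robot touches nothing.
It fails at once if key and bolt are strained: more than 320 N between key and stand (about 2.4 N m on the bolt) (contact force between hex_key and stand above 320 N).
It fails at once if the key is rammed onto the bolt's head: more than 40 N while its short end is at the mouth but not in the socket (distance between key_short_tip and socket_mouth below 0.02 m and distance between key_short_tip and socket_floor above 0.01 m and contact force between hex_key and stand above 40 N).
It fails at once if tamper, cup or jug is pushed out of place by more than 20 mm (distance of any of tamper, espresso_cup, milk_jug from where it was at the start of the episode above 0.02 m).
It also fails if it takes over 72 s, if anything falls off the work surface, if the arm or the gripper's body presses on something with over 40 N, if the wrist force passes 120 N, or if a joint passes its speed limit or range.

ROBOT

A 7-joint arm with a two-finger parallel gripper is mounted at the origin on a cart in front of the work surface, level with it; the furniture and walls round the work are solid. World frame = base frame: x ahead of the robot, y to its left, z up, the work surface at z = 0. Lengths are in m, angles in rad, forces in N, time in s.
With the tool pointing down it reaches from about 0.425 to 0.925 m from the base axis. Payload 6.8 kg.
Tool frame: the origin (TCP) lies at the very end of the fingers, on their centre line; the grasp point (between the pads) lies 19 mm behind it; z points along the fingers, y is the direction in which the jaws open and shut (so a half turn about z gives the same grasp; the last joint's range is limited). The gripper opens to 85 mm and grips with 20 to 120 N. Pads are 22 mm wide; open, the fingers measure 114 mm over their backs; the gripper's body (76 mm by 85 mm) begins 54 mm behind the grasp point. The pads swing forward as they close: fully open they stand 13 mm farther back than shut.
Start: joints at [-1.44, 0.477, 0.022, 1.555, -0.011, 1.109, -0.083], TCP at [0.16, 0.656, 0.231] pointing down, gripper open.
Joint ranges: [-2.96, 2.96], [-0.34, 2.1], [-1.41, 1.46], [0.24, 2.44], [-1.37, 4.51], [0.17, 1.92], [-2.96, 2.96]. Speed limits (rad/s): [2.39, 2.39, 3.14, 3.14, 3.14, 3.14, 3.14].

INTERFACE

Orientations are given as a unit quaternion [w, x, y, z].
In Python, from station import bot gives the robot as it stands.
- The arm moves only by the tool move_arm, never from a script. Its argument "commands" is text: rows parted by semicolons, each of 7 numbers parted by spaces: the opening, from 0 (shut) to 1 (fully open), then the shift along the tool's x, y, z in cm, then the turn, a rotation vector about the tool's x, y, z in degrees. In form: gripper tx ty tz rx ry rz; .... A call has 1 to 12 rows; each row shifts and turns the commanded pose from where the row before left it, along the tool's axes as they then stand; what a row does not reach is not made up. A row lasts 1/12 s, in which the tool goes at most 41.7 mm and 7.16 degrees, less where a joint would pass 70% of its speed; a pose out of reach is approached as far as the arm can. A call with a gripper value outside its range is refused whole. The fingers move at their own pace and stop on an object; "force" is the grip in N (left out, the last holds). Time passes only in rows, so rows that do not move let the fingers close. It gives the time, the measured TCP pose, the force and the opening at its end, in the units of the state.
- bot.get_obs(): the state, without advancing time (a new reading comes with each control period).
- bot.read_camera(name): name is "scene" or "top" or "wrist"; returns a dict with "img" (384x512x3 uint8, red, green, blue), "K" (3x3 intrinsics, pixels), "rvec" (rotation vector, rad) and "tvec" (3), from world to camera coordinates, as OpenCV has them; the wrist camera has in their place "hand_eye" (4x4, takes a point from camera to tool coordinates, whose origin is the TCP and whose axes are the flange's). Camera axes: x right, y down, z forward; pixel columns grow to the right and rows downward; lengths in m; the calibration is good to about 2 mm. The wrist camera is an equidistant fisheye: a pixel r from the principal point sees the ray r / f radians off the axis. A picture is of the moment at which its call begins: read the wrist's pose just before it. There is no depth.
- bot.hand_in(): hands the job in, once; it reports no verdict.
The state is a dict: "t": time; "q": joint angles; "joint_vel": joint speeds; "joint_torque": joint torques, N m; "eef_pos": TCP position; "tool_rot": TCP orientation; "contact_force": force on the tool from outside, world axes, zero at the start; "torque": the same for the moment, N m; "gripper_width": opening from 0.0 (shut) to 1.0 (fully open).
Only numpy, scipy, OpenCV 4.12 (cv2) and the standard library are available. Lean on these libraries where they do the work, as an engineer would, in place of code of your own. Each camera call takes 0.05 s, during which the arm holds its last target. There are 200 camera calls.

## Working session

There is one attempt and no reset: what is moved stays moved. The work goes in short steps, Python scripts to look and compute and a tool call to move; the robot and the scene stay as the last step left them, time stands still between calls to the robot, and variables do not carry over. Pictures are saved under pics/ and viewed, about 8 in all and at most 12, crops included, and the job is handed in when it is done.

Besides the shell and the picture viewer there is one more tool, called as name(argument=value, ...) on one line, values as JSON. move_arm: Moves the arm, as the interface text tells. Its arguments: {"type":"object","properties":{"commands":{"type":"string"},"force":{"type":"number"}},"required":["commands"]}

```bash
ls; mkdir -p pics; python3 - <<'E'
from station import bot
import cv2,numpy as np
o=bot.get_obs()
print({k:np.round(v,3) for k,v in o.items()})
a=bot.read_camera("scene");b=bot.read_camera("top")
np.savez('cams.npz',**{n+k:c[k] for n,c in(('s',a),('t',b)) for k in('img','K','rvec','tvec')})
w=bot.read_camera("wrist");print(w['K'],w['hand_eye'])
cv2.imwrite('pics/scene.png',cv2.resize(a['img'][:,:,::-1],(800,600)))
cv2.imwrite('pics/top.png',cv2.resize(b['img'][:,:,::-1],(800,600)))
for c in(a,b):
  R=cv2.Rodrigues(c['rvec'])[0];print(c['K'],-R.T@c['tvec'],R)
E
```

```text
pics
{'t': np.float64(0.0), 'q': array([-1.44 ,  0.478,  0.022,  1.556, -0.011,  1.109, -0.083]), 'joint_vel': array([-0.   ,  0.001,  0.001,  0.001,  0.   , -0.001, -0.001]), 'joint_torque': array([-1.0000e-03, -5.9645e+01,  1.6080e+00, -2.8119e+01,  1.3000e-02,
        9.0000e-03, -0.0000e+00]), 'eef_pos': array([0.16 , 0.655, 0.23 ]), 'tool_rot': array([-0.   ,  0.119,  0.993, -0.001]), 'contact_force': array([-0.073,  0.011,  0.806]), 'torque': array([-0.037, -0.018, -0.017]), 'gripper_width': np.float64(1.002)}
[[297.31863964   0.         255.997725  ]
 [  0.         297.31863964 193.70033879]
 [  0.           0.           1.        ]] [[-2.47840370e-04 -9.62222041e-01 -2.72265830e-01  7.01691837e-02]
 [ 9.99999958e-01 -2.79526594e-04  7.75943499e-05  1.48744984e-03]
 [-1.50768534e-04 -2.72265800e-01  9.62222070e-01 -1.42187061e-01]
 [ 0.00000000e+00  0.00000000e+00  0.00000000e+00  1.00000000e+00]]
[[356.44073921   0.         258.39056418]
 [  0.         356.44073921 193.21656979]
 [  0.           0.           1.        ]] [ 0.21293485 -0.38981375  0.65287333] [[ 0.87058754 -0.4918241  -0.01365222]
 [-0.33072262 -0.56442392 -0.75633868]
 [ 0.36427995  0.66297413 -0.65403779]]
[[435.03923304   0.         253.23397009]
 [  0.         435.03923304 187.62330383]
 [  0.           0.           1.        ]] [0.38251021 0.16593436 1.00670517] [[-1.05693380e-03 -9.99921206e-01  1.25085659e-02]
 [-9.87346623e-01 -9.40049336e-04 -1.58574157e-01]
 [ 1.58573421e-01 -1.25178927e-02 -9.87267832e-01]]
```

View pics/scene.png

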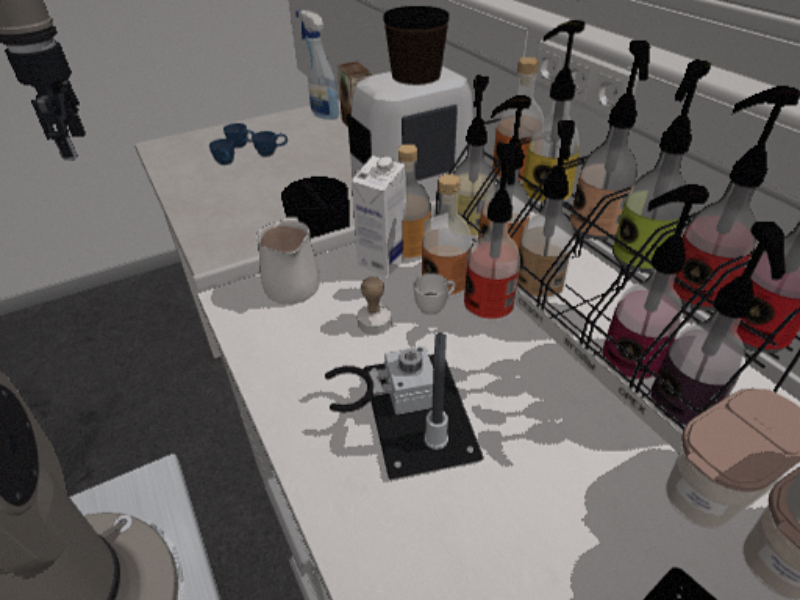

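View pics/top.png

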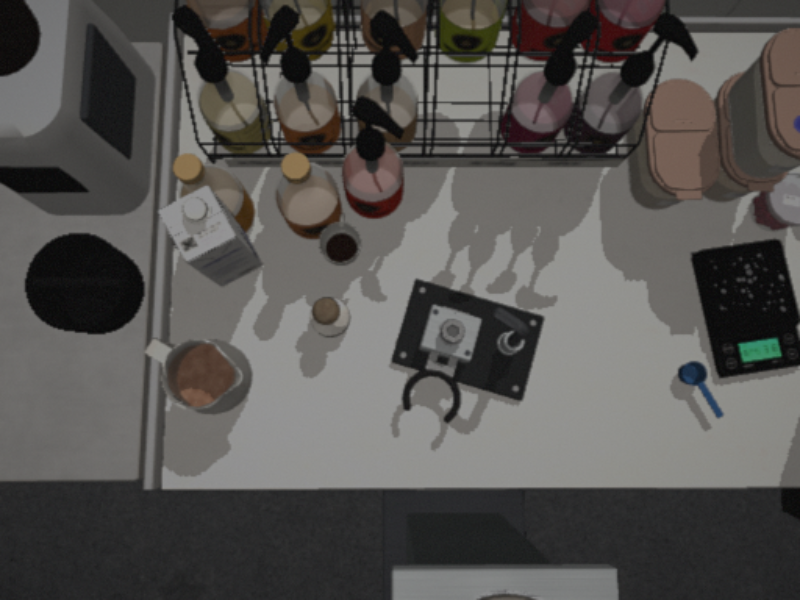

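The stand shows in the top picture: bolt head at about (452,330), bush at (511,342), and the key's dark short arm at about (497,312)–(527,330), all in 800-px coordinates. I'll crop in closer for exact pixels.

```bash
cat > h.py <<'E'
import cv2,numpy as np
d=np.load('cams.npz')
def ray(n,u,v):
    R=cv2.Rodrigues(d[n+'rvec'])[0];c=-R.T@d[n+'tvec'].ravel()
    r=R.T@np.linalg.inv(d[n+'K'])@[u,v,1];return c,r/np.linalg.norm(r)
def onz(n,u,v,z):
    c,r=ray(n,u,v);return c+r*(z-c[2])/r[2]
E
python3 - <<'E'
from h import *
t=d['timg'][170:260,245:355,::-1];s=d['simg'][205:310,200:310,::-1]
a=cv2.resize(t,None,fx=5,fy=5,interpolation=cv2.INTER_CUBIC);b=cv2.resize(s,(470,449),interpolation=cv2.INTER_CUBIC)
a=cv2.convertScaleAbs(a,alpha=1.8)
cv2.imwrite('pics/crop.png',cv2.convertScaleAbs(cv2.resize(t,(792,594),fx=7.2,fy=7.2) if 0 else cv2.resize(t,None,fx=6.6,fy=6.6,interpolation=cv2.INTER_CUBIC),alpha=1.8))
for n,(u,v,z) in dict(bolt=(452,330,.092),bush=(511,342,.06),c1=(417,283,.012),c2=(543,318,.012),c3=(522,399,.012),c4=(393,363,.012)).items(): print(n,onz('t',u*.64,v*.64,z).round(4))
E
```

```text
bolt [0.479  0.0782 0.092 ]
bush [ 0.4656 -0.0072  0.06  ]
c1 [0.5576 0.1216 0.012 ]
c2 [ 0.5053 -0.0643  0.012 ]
c3 [ 0.3871 -0.0296  0.012 ]
c4 [0.4391 0.1573 0.012 ]
```

View pics/crop.png

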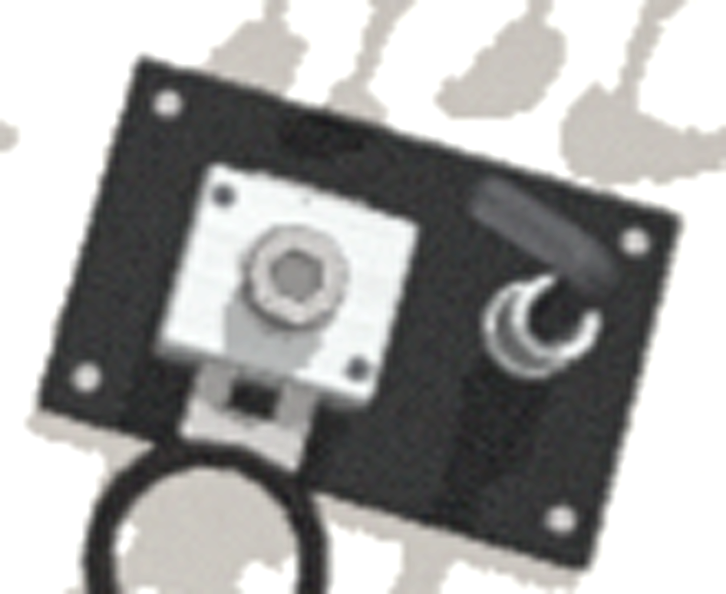

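The crop shows the bolt head centred at about (296,275) with its hexagon visible. The bush mouth is near (556,318), and the key's short arm runs from the bend at about (608,272) to its tip at about (478,198). Next I'll turn these into points and check the arm geometry for reach.

```bash
cat > m.py <<'E'
from h import *
from station import bot
P=lambda x,y:(245+x/6.6,170+y/6.6)
bolt=onz('t',*P(296,275),.092);bm=onz('t',*P(556,318),.060)
tip=onz('t',*P(478,198),.17);bend=onz('t',*P(610,273),.17)
print(bolt.round(4),bm.round(4),'tip',tip.round(4),'bend',bend.round(4),np.linalg.norm(tip-bend),np.degrees(np.arctan2(*(tip-bend)[1::-1])))
c1=onz('t',*P(140,57),.012);c2=onz('t',*P(680,213),.012);print('edge',np.linalg.norm(c1-c2),np.degrees(np.arctan2(*(c1-c2)[1::-1]))-90)
y=np.arctan2(*(c1-c2)[1::-1])-np.pi/2;R=np.array([[np.cos(y),-np.sin(y)],[np.sin(y),np.cos(y)]])
print('bush pred',bolt[:2]+R@[.015,-.088])
o=bot.get_obs();q=o['q']
# xArm7 modified-DH test
def fk(q,tool=0.):
    al=[0,-1,1,1,1,1,-1];a=[0,0,0,.0525,.0775,0,.076];dd=[.267,0,.293,0,.3425,0,.097+tool]
    T=np.eye(4)
    for i in range(7):
        ca,sa=np.cos(al[i]*np.pi/2),np.sin(al[i]*np.pi/2);c,s=np.cos(q[i]),np.sin(q[i])
        T=T@np.array([[c,-s,0,a[i]],[s*ca,c*ca,-sa,-sa*dd[i]],[s*sa,c*sa,ca,ca*dd[i]],[0,0,0,1]])
    return T
T=fk(q);print(T.round(4),'r',np.hypot(*T[:2,3]),'meas r',np.hypot(*o['eef_pos'][:2]),o['eef_pos'])
E
python3 m.py
```

```text
[0.478 0.077 0.092] [ 0.4671 -0.012   0.06  ] tip [0.4927 0.0306 0.17  ] bend [ 0.4705 -0.0076  0.17  ] 0.04420311556159731 59.917624625045015
edge 0.19667280339708615 -16.315368325702707
bush pred [ 0.46771762 -0.01165884]
[[ 0.2368 -0.9716 -0.0046  0.0879]
 [-0.9711 -0.2368  0.0302 -0.5862]
 [-0.0305 -0.0027 -0.9995  0.3103]
 [ 0.      0.      0.      1.    ]] r 0.5927657717822677 meas r 0.6745370375144935 [0.15957161 0.65539081 0.230505  ]
```

move_arm(commands="1 -3.1 -2.3 -1 0 0 0;1 -3.1 -2.3 -1 0 0 0;1 -3.1 -2.3 -1 0 0 0;1 -3.1 -2.3 -1 0 0 0;1 -3.1 -2.3 -1 0 0 0;1 -3.1 -2.3 -1 0 0 0;1 -3.1 -2.3 -1 0 0 0;1 -3.1 -2.3 -1 0 0 0;1 -3.1 -2.3 -1 0 0 0;1 -3.1 -2.3 -1 0 0 0;1 0 -3 0 0 0 0;1 0 -3 0 0 0 0")

```text
t: 1.15
eef_pos: [0.3938, 0.2986, 0.3315]
tool_rot: [0.0, 0.121, 0.993, 0.0]
contact_force: [-0.4, 0.3, -0.3]
gripper_width: 0.998
```

```bash
cat > log.py <<'E'
from station import bot
import json
o=bot.get_obs()
open('log.jsonl','a').write(json.dumps([list(map(float,o['q'])),list(map(float,o['eef_pos'])),list(map(float,o['tool_rot']))])+'\n')
import numpy as np
print('t',round(float(o['t']),2),'q',np.round(o['q'],3),'p',np.round(o['eef_pos'],4),'rot',np.round(o['tool_rot'],3),'F',np.round(o['contact_force'],1),'M',np.round(o['torque'],2),'g',round(float(o['gripper_width']),3))
E
python3 - <<'E'
import json
open('log.jsonl','a').write(json.dumps([[-1.44,.4777,.022,1.5555,-.011,1.109,-.083],[.15957,.65539,.2305],[0,.119,.993,-.001]])+'\n')
E
python3 log.py
```

```text
t 1.15 q [-0.96   0.082  0.199  1.856 -0.017  1.204  0.573] p [0.3938 0.2986 0.3315] rot [0.    0.121 0.993 0.   ] F [-0.4  0.3 -0.3] M [0.   0.02 0.01] g 0.998
```

```bash
cat > kin.py <<'E'
import numpy as np,json
from scipy.spatial.transform import Rotation as Ro
from scipy.optimize import least_squares
def rq(q): return Ro.from_quat([q[1],q[2],q[3],q[0]])
PR=[.526,.483,.30,.32,0.]
def fk(q,P=None):
    L1,L2,h,L3,y0=P or PR
    r=Ro.from_euler('z',-q[0]+y0)*Ro.from_euler('y',q[1]);p=np.array([0,0,h])+r.apply([0,0,L1])
    r=r*Ro.from_euler('z',-q[2])*Ro.from_euler('y',q[3]);p=p+r.apply([0,0,L2])
    r=r*Ro.from_euler('z',-q[4])*Ro.from_euler('y',q[5])*Ro.from_euler('z',-q[6]);return p+r.apply([0,0,L3]),r
lo=np.array([-2.96,-.34,-1.41,.24,-1.37,.17,-2.96]);hi=np.array([2.96,2.1,1.46,2.44,4.51,1.92,2.96])
OFF=Ro.identity()
def ik(p,R,q0,n=1,seed=0):
    best=None;rng=np.random.default_rng(seed)
    for i in range(n):
        s=q0 if i==0 else rng.uniform(lo,hi)
        f=lambda q:(lambda pr:np.r_[(pr[0]-p)*10,((pr[1]*OFF)*R.inv()).as_rotvec()*3,(q-q0)*.003])(fk(q))
        z=least_squares(f,np.clip(s,lo+.02,hi-.02),bounds=(lo+.01,hi-.01))
        if best is None or z.cost<best.cost:best=z
    e=fk(best.x);return best.x,np.linalg.norm(e[0]-p),np.degrees(((e[1]*OFF)*R.inv()).magnitude())
E
cat > t.py <<'E'
from kin import *
for l in open('log.jsonl'):
    q,p,t=json.loads(l);a,r=fk(q);print(a.round(4),p,(r.inv()*rq(t)).as_rotvec().round(3))
E
python3 t.py
```

```text
[0.0985 0.6667 0.2317] [0.15957, 0.65539, 0.2305] [1.000e-03 1.000e-03 1.571e+00]
[0.3533 0.3447 0.3315] [0.39379231599582604, 0.2986333644415365, 0.3315264276847701] [ 0.    -0.     1.571]
```

```bash
python3 - <<'E'
s=open('kin.py').read()
s=s.replace("PR=[.526,.483,.30,.32,0.]","PR=[.526,.483,.30,.32,-.061,0,0]").replace("L1,L2,h,L3,y0=P or PR","L1,L2,h,L3,y1,y3,y5=PR if P is None else P").replace("-q[0]+y0","-q[0]").replace("r.apply([0,0,L1])","r.apply([0,y1,L1])").replace("r.apply([0,0,L2])","r.apply([0,y3,L2])").replace("r.apply([0,0,L3])","r.apply([0,y5,L3])").replace("OFF=Ro.identity()","OFF=Ro.from_euler('z',90,degrees=True)")
s+='''
D=[json.loads(l) for l in open('log.jsonl')]
z=least_squares(lambda P:np.r_[np.concatenate([fk(d[0],P)[0]-d[1] for d in D])*100,(P-np.array([.526,.483,.30,.32,-.061,0,0]))*.03],PR)
PR=z.x
if __name__=='__main__':print(PR.round(4),[ (fk(d[0])[0]-d[1]).round(4) for d in D])
'''
open('kin.py','w').write(s)
E
python3 kin.py
cat > t.py <<'E'
from kin import *
def tool(az,p,sg):
    a,b=np.radians(az),np.radians(p);z=np.array([np.cos(a)*np.cos(b),np.sin(a)*np.cos(b),-np.sin(b)])
    y=sg*np.array([-np.sin(a),np.cos(a),0]);return Ro.from_matrix(np.c_[np.cross(y,z),y,z])
q0=np.array(D[-1][0])
for az in(60,):
  for p in(0,20,35,50):
    for sg in(1,-1):
      R=tool(az,p,sg);g=np.array([.469,-.010,.112])+.019*R.as_matrix()[:,2]
      pre=g-.1*R.as_matrix()[:,2];q,e,ea=ik(g,R,q0,12);q2,e2,ea2=ik(pre,R,q0,12)
      print(az,p,sg,'grasp',q.round(2),round(e,3),round(ea,1),'pre',q2.round(2),round(e2,3),round(ea2,1))
E
python3 t.py
```

```text
[ 0.5561  0.4622  0.2835  0.3404 -0.0986  0.0269  0.0093] [array([0., 0., 0.]), array([-0.,  0., -0.])]
60 0 1 grasp [ 0.97  1.1  -0.44  2.17 -1.36  1.17 -1.57] 0.0 0.0 pre [ 0.46  1.05  0.42  2.25 -1.36  1.9  -1.39] 0.0 0.0
60 0 -1 grasp [ 0.95  1.13 -0.42  2.16 -1.36  1.17  1.6 ] 0.0 0.0 pre [ 0.62  1.05  0.23  2.2  -1.34  1.74  1.72] 0.0 0.0
60 20 1 grasp [ 0.97  0.87 -0.54  2.23 -1.36  0.84 -1.77] 0.0 0.0 pre [ 0.17  0.78  0.77  2.39 -1.36  1.75 -1.58] 0.0 0.0
60 20 -1 grasp [ 0.97  0.9  -0.51  2.23 -1.36  0.84  1.41] 0.0 0.0 pre [ 0.41  0.74  0.45  2.34 -1.35  1.54  1.52] 0.0 0.0
60 35 1 grasp [ 0.79  0.65 -0.44  2.26 -1.36  0.71 -1.96] 0.0 0.0 pre [-0.06  0.52  0.92  2.43 -1.29  1.45 -1.84] 0.0 0.0
60 35 -1 grasp [ 0.81  0.68 -0.43  2.26 -1.36  0.71  1.22] 0.0 0.0 pre [ 0.18  0.49  0.61  2.39 -1.29  1.31  1.29] 0.0 0.0
60 50 1 grasp [ 0.18  0.41  0.13  2.35 -1.36  0.75 -2.16] 0.0 0.0 pre [-0.43  0.27  1.12  2.43 -1.1   1.12 -2.19] 0.0 0.0
60 50 -1 grasp [ 0.25  0.44  0.08  2.35 -1.36  0.74  1.03] 0.0 0.0 pre [-0.1   0.26  0.71  2.39 -1.11  1.01  0.92] 0.0 0.0
```

```bash
cat > t2.py <<'E'
from t import tool
from kin import *
q0=np.array([.5,.7,0,2.2,-1.0,.9,0])
p=30
for sg in(1,-1):
  R=tool(60,p,sg);z=R.as_matrix()[:,2]
  for nm,g in(('lift',np.array([.469,-.010,.19])),('side',np.array([.45,.0,.25]))):
    q,e,ea=ik(g+.019*z,R,q0,10);print(sg,nm,q.round(2),round(e,3),round(ea,1))
  for La in(240,200,160,120,90,60,30,0,-30,-60,-90,-120):
    a=np.radians(La);L=np.array([np.cos(a),np.sin(a),0]);b=np.radians(p)
    Z=np.array([0,0,-np.cos(b)])+L*np.sin(b)
    # key x was az60 -> L at 240 after flip; y = sg*perp; key x dir = -L
    y=sg*np.array([np.sin(a),-np.cos(a),0]);RR=Ro.from_matrix(np.c_[np.cross(y,Z),y,Z])
    g=np.array([.478,.077,.122])+L*.059+.019*Z
    q,e,ea=ik(g,RR,q0,8);print(sg,La,q.round(2),round(e,3),round(ea,1))
E
sed -i 's/^for az in(60,)/for az in()/' t.py; python3 t2.py
```

```text
1 lift [ 0.66  0.47 -0.24  2.28 -1.36  0.97 -2.05] 0.0 0.0
1 side [ 0.42  0.27  0.05  2.34 -1.34  1.11 -2.17] 0.0 0.0
1 240 [-0.13  0.6  -0.41  1.9   0.51  1.22  1.77] 0.0 0.0
1 200 [-0.03  0.64 -0.39  1.83  0.21  1.25  1.39] 0.0 0.0
1 160 [ 0.07  0.61 -0.35  1.86 -0.1   1.13  1.02] 0.0 0.0
1 120 [ 0.14  0.55 -0.31  1.98 -0.42  0.88  0.69] 0.0 0.0
1 90 [ 0.17  0.48 -0.31  2.11 -0.68  0.63  0.47] 0.0 0.0
1 60 [ 0.17  0.43 -0.36  2.22 -0.97  0.32  0.25] 0.0 0.0
1 30 [ 0.56  0.64 -0.98  2.22  1.62  0.35 -2.75] 0.0 0.0
1 0 [-0.08  0.37 -0.36  2.32  1.67  0.32  2.73] 0.0 0.0
1 -30 [-0.16  0.42 -0.41  2.25  1.29  0.64  2.54] 0.0 0.0
1 -60 [-0.19  0.49 -0.43  2.14  1.    0.9   2.3 ] 0.0 0.0
1 -90 [-0.18  0.55 -0.42  2.01  0.75  1.09  2.04] 0.0 0.0
1 -120 [-0.13  0.6  -0.41  1.9   0.51  1.22  1.77] 0.0 0.0
-1 lift [ 0.71  0.51 -0.27  2.28 -1.35  0.95  1.13] 0.0 0.0
-1 side [ 0.67  0.35 -0.21  2.3  -1.3   1.03  0.99] 0.0 0.0
-1 240 [-0.58  0.48  0.2   2.03  0.25  1.07 -1.08] 0.0 0.0
-1 200 [-0.54  0.51  0.3   1.98 -0.1   1.19 -1.4 ] 0.0 0.0
-1 160 [-0.46  0.5   0.34  2.01 -0.42  1.18 -1.78] 0.0 0.0
-1 120 [-0.38  0.45  0.32  2.11 -0.73  1.01 -2.16] 0.0 0.0
-1 90 [-0.34  0.39  0.28  2.21 -0.98  0.78 -2.43] 0.0 0.0
-1 60 [ 0.61  0.68 -0.97  2.11  0.52  0.28  1.99] 0.0 0.0
-1 30 [ 0.37  0.5  -0.74  2.21  1.44  0.18  0.49] 0.0 0.0
-1 0 [ 0.08  0.42 -0.53  2.25  1.56  0.39 -0.25] 0.0 0.0
-1 -30 [-0.29  0.37 -0.22  2.26  1.21  0.56 -0.5 ] 0.0 0.0
-1 -60 [-0.47  0.39 -0.05  2.19  0.85  0.75 -0.69] 0.0 0.0
-1 -90 [-0.56  0.44  0.09  2.11  0.54  0.93 -0.87] 0.0 0.0
-1 -120 [-0.58  0.48  0.2   2.03  0.25  1.07 -1.08] 0.0 0.0
```

```bash
cat > plan.py <<'E'
from t import tool
from kin import *
def rows(p0,R0,p1,R1,n,g):
    # n equal rows, tool-frame increments; constant when screw approx -> print each
    dr=(R0.inv()*R1).as_rotvec();out=[];p=p0;R=R0
    for i in range(n):
        Rn=R0*Ro.from_rotvec(dr*(i+1)/n);pn=p0+(p1-p0)*(i+1)/n
        t=R.inv().apply(pn-p)*100;w=np.degrees((R.inv()*Rn).as_rotvec())
        t=np.round(t,2);w=np.round(w,2);out.append(f"{g:g} "+' '.join(f'{v:g}' for v in np.r_[t,w]))
        p=p+R.apply(t/100);R=R*Ro.from_rotvec(np.radians(w))
    print(n,'rows step mm',np.linalg.norm(p1-p0)/n*1e3,'deg',np.degrees(np.linalg.norm(dr))/n)
    for k in range(0,n,12):print(';'.join(out[k:k+12]))
    return p,R
def now():
    from station import bot
    o=bot.get_obs();return np.array(o['eef_pos']),rq(o['tool_rot'])
E
python3 - <<'E'
from plan import *
p,R=now();R1=tool(60,30,-1);z=R1.as_matrix()[:,2]
g=np.array([.4685,-.010,.107])+.019*z
pre=g-.1*z;print(pre,g)
rows(p,R,pre+[0,0,.13],R1,20,1)
E
```

```text
[ 0.43342597 -0.07075     0.1475    ] [0.47672724 0.00425    0.0975    ]
20 rows step mm 18.77057214332767 deg 5.86343762279748
1 -0.64 -1.75 0.27 -2.74 2.06 4.75;1 -0.78 -1.69 0.16 -2.74 2.07 4.76;1 -0.93 -1.63 0.05 -2.74 2.06 4.75;1 -1.06 -1.55 -0.06 -2.75 2.07 4.76;1 -1.18 -1.45 -0.17 -2.74 2.06 4.75;1 -1.29 -1.34 -0.28 -2.74 2.06 4.76;1 -1.38 -1.2 -0.4 -2.74 2.07 4.75;1 -1.46 -1.07 -0.5 -2.74 2.06 4.75;1 -1.52 -0.92 -0.6 -2.74 2.07 4.76;1 -1.57 -0.76 -0.69 -2.75 2.06 4.75;1 -1.6 -0.6 -0.79 -2.74 2.07 4.76;1 -1.61 -0.42 -0.87 -2.74 2.06 4.75
1 -1.61 -0.24 -0.94 -2.74 2.06 4.76;1 -1.58 -0.06 -1 -2.74 2.07 4.75;1 -1.54 0.11 -1.07 -2.74 2.06 4.75;1 -1.49 0.3 -1.1 -2.75 2.07 4.76;1 -1.42 0.46 -1.14 -2.74 2.06 4.75;1 -1.32 0.64 -1.17 -2.74 2.06 4.76;1 -1.23 0.8 -1.17 -2.74 2.07 4.75;1 -1.11 0.95 -1.18 -2.74 2.06 4.76
```

move_arm(commands="1 -0.6 -1.7 0.3 -2.7 2.1 4.8;1 -0.8 -1.7 0.2 -2.7 2.1 4.8;1 -0.9 -1.6 0 -2.7 2.1 4.8;1 -1.1 -1.5 -0.1 -2.7 2.1 4.8;1 -1.2 -1.4 -0.2 -2.7 2.1 4.8;1 -1.3 -1.3 -0.3 -2.7 2.1 4.8;1 -1.4 -1.2 -0.4 -2.7 2.1 4.8;1 -1.5 -1.1 -0.5 -2.7 2.1 4.8;1 -1.5 -0.9 -0.6 -2.7 2.1 4.8;1 -1.6 -0.8 -0.7 -2.7 2.1 4.8;1 -1.6 -0.6 -0.8 -2.7 2.1 4.8;1 -1.6 -0.4 -0.9 -2.7 2.1 4.8")

```text
t: 2.15
eef_pos: [0.4173, 0.0784, 0.3003]
tool_rot: [-0.173, 0.567, 0.752, 0.289]
contact_force: [0.8, -0.2, -0.3]
gripper_width: 0.999
```

move_arm(commands="1 -1.6 -0.2 -0.9 -2.7 2.1 4.8;1 -1.6 -0.1 -1 -2.7 2.1 4.8;1 -1.5 0.1 -1.1 -2.7 2.1 4.8;1 -1.5 0.3 -1.1 -2.7 2.1 4.8;1 -1.4 0.5 -1.1 -2.7 2.1 4.8;1 -1.3 0.6 -1.2 -2.7 2.1 4.8;1 -1.2 0.8 -1.2 -2.7 2.1 4.8;1 -1.1 1 -1.2 -2.7 2.1 4.8;1 0 0 0 0 0 0")

```text
t: 2.9
eef_pos: [0.4322, -0.0711, 0.2774]
tool_rot: [-0.256, 0.757, 0.425, 0.426]
contact_force: [-1.0, -0.1, 0.7]
gripper_width: 1.001
```

```bash
python3 log.py; python3 kin.py; python3 - <<'E'
from plan import *
p,R=now();R1=tool(60,30,-1);z=R1.as_matrix()[:,2]
g=np.array([.4685,-.010,.107])+.019*z
pre=g-.1*z
rows(p,R,pre,R1,6,.6)
E
```

```text
t 2.9 q [-0.054  0.344  0.883  2.264 -1.206  1.499  0.984] p [ 0.4322 -0.0711  0.2774] rot [-0.256  0.757  0.425  0.426] F [-1.  -0.1  0.7] M [-0.78  0.44  0.04] g 1.001
[ 5.411e-01  4.724e-01  2.878e-01  3.272e-01 -3.050e-02 -3.150e-02
 -3.000e-04] [array([0.    , 0.    , 0.0002]), array([-0.    , -0.    , -0.0002]), array([ 0.,  0., -0.])]
6 rows step mm 21.65440897816072 deg 0.27064968081766344
0.6 -1.86 0.07 1.11 -0.04 0.08 -0.26;0.6 -1.86 0.06 1.11 -0.04 0.07 -0.25;0.6 -1.86 0.05 1.1 -0.04 0.08 -0.26;0.6 -1.86 0.04 1.11 -0.03 0.07 -0.26;0.6 -1.87 0.03 1.1 -0.04 0.08 -0.25;0.6 -1.86 0.03 1.09 -0.04 0.07 -0.26
```

move_arm(commands="0.6 -1.9 0 1.1 0 0 -0.3;0.6 -1.9 0 1.1 0 0 -0.3;0.6 -1.9 0 1.1 0 0.1 -0.3;0.6 -1.9 0.1 1.1 0 0.1 -0.3;0.6 -1.9 0.1 1.1 -0.1 0.1 -0.2;0.6 -1.8 0.1 1.1 -0.1 0.1 -0.2;0.6 0 0 0 0 0 0")

```text
t: 3.48
eef_pos: [0.4337, -0.0673, 0.1457]
tool_rot: [-0.253, 0.747, 0.438, 0.432]
contact_force: [0.1, 0.3, 0.7]
gripper_width: 0.601
```

```bash
python3 log.py; cat > wr.py <<'E'
from kin import *
import cv2,sys
from station import bot
def snap(name):
    o=bot.get_obs();w=bot.read_camera('wrist')
    np.savez('w_'+name+'.npz',img=w['img'],K=w['K'],he=w['hand_eye'],p=o['eef_pos'],r=o['tool_rot'])
    return np.load('w_'+name+'.npz')
def wray(d,u,v):
    K=d['K'];x,y=(u-K[0,2])/K[0,0],(v-K[1,2])/K[1,1];th=np.hypot(x,y)
    r=np.array([np.sin(th)*x/th,np.sin(th)*y/th,np.cos(th)]) if th>1e-9 else np.array([0,0,1.])
    R=rq(d['r']).as_matrix();h=d['he'];return d['p']+R@h[:3,3],R@h[:3,:3]@r
def proj(d,X):
    R=rq(d['r']).as_matrix();h=d['he'];c=h[:3,:3].T@(R.T@(np.asarray(X)-d['p'])-h[:3,3])
    th=np.arctan2(np.hypot(c[0],c[1]),c[2]);k=th/np.hypot(c[0],c[1]);return d['K'][0,0]*c[0]*k+d['K'][0,2],d['K'][1,1]*c[1]*k+d['K'][1,2]
E
python3 - <<'E'
from wr import *
d=snap('pre');im=d['img'][:,:,::-1].copy()
for X in([.467,-.012,.06],[.4685,-.010,.107],[.470,-.009,.163],[.492,.029,.163],[.478,.077,.092]):
    u,v=proj(d,X);cv2.circle(im,(int(round(u)),int(round(v))),2,(0,0,255),-1);print(u,v)
cv2.imwrite('pics/pre.png',cv2.resize(im,(800,600)))
E
```

```text
t 3.48 q [ 0.176  0.633  0.618  2.312 -1.364  1.446  1.348] p [ 0.4337 -0.0673  0.1457] rot [-0.253  0.747  0.438  0.432] F [0.1 0.3 0.7] M [-0.79  0.48 -0.02] g 0.601
259.852759697938 240.60955058722914
260.87167978354165 202.86755504674554
263.1061677333737 142.55414505257454
262.8419235508895 109.17453393603569
225.73030404280053 153.67954747612612
```

View pics/pre.png

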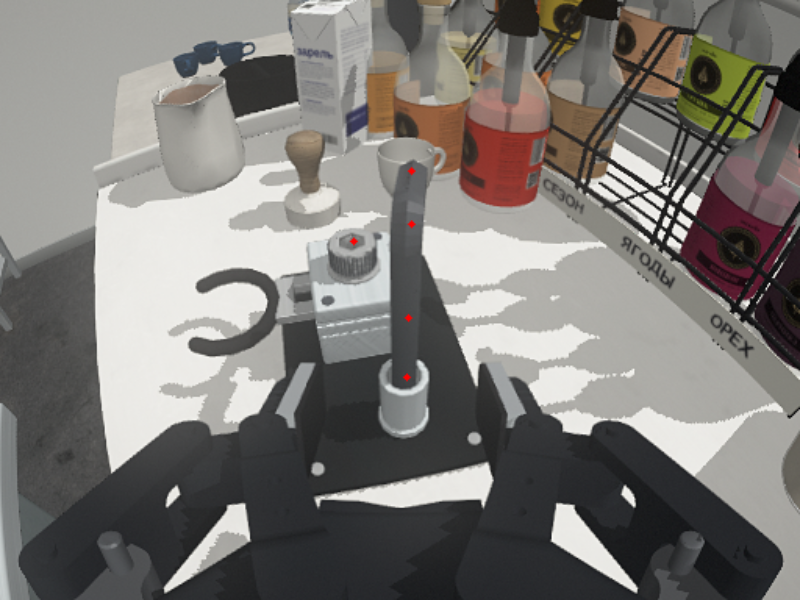

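The wrist view shows the key upright in its bush: long arm along u≈405, bend near (407,215), tip near (413,165). My projected points fall on it within 1–2 mm, so I'll go in and grip.

```bash
python3 - <<'E'
from plan import *
p,R=now();R1=tool(58,30,-1);z=R1.as_matrix()[:,2]
print('now z az',R.as_matrix()[:,2])
g=np.array([.468,-.0095,.107])+.019*z
rows(p,R,g,R1,6,.6)
E
```

```text
now z az [ 0.42529079  0.75520315 -0.49879449]
6 rows step mm 16.32130325828762 deg 0.4491449013032786
0.6 -0.03 0.03 1.63 -0.38 -0.01 0.24;0.6 -0.02 0.02 1.63 -0.37 -0.02 0.25;0.6 -0.02 0 1.64 -0.38 -0.01 0.24;0.6 -0.03 -0 1.63 -0.38 -0.02 0.24;0.6 -0.02 -0.02 1.63 -0.38 -0.01 0.25;0.6 -0.02 -0.02 1.63 -0.37 -0.01 0.24
```

move_arm(commands="0.6 0 0 1.6 -0.4 0 0.2;0.6 0 0 1.6 -0.4 0 0.2;0.6 0 0 1.6 -0.4 0 0.2;0.6 0 0 1.6 -0.4 0 0.2;0.6 0 0 1.7 -0.4 0 0.2;0.6 0 0 1.7 -0.4 0 0.2;0 0 0 0 0 0 0;0 0 0 0 0 0 0;0 0 0 0 0 0 0;0 0 0 0 0 0 0;0 0 0 0 0 0 0;0 0 0 0 0 0 0", force=100)

```text
t: 4.53
eef_pos: [0.4681, -0.0094, 0.1033]
tool_rot: [-0.245, 0.756, 0.422, 0.436]
contact_force: [-0.2, -3.8, 5.3]
gripper_width: 0.107
```

```bash
python3 log.py; python3 - <<'E'
from plan import *
from wr import *
p,R=now();print(R.as_matrix().round(3))
d=snap('grip');cv2.imwrite('pics/grip.png',cv2.resize(d['img'][60:300,100:420,::-1],(800,600)))
# lift plan: up 60mm
rows(p,R,p+[0,0,.08],R,5,0)
E
```

```text
t 4.53 q [ 0.909  0.652 -0.467  2.31  -1.362  0.791  1.246] p [ 0.4681 -0.0094  0.1033] rot [-0.245  0.756  0.422  0.436] F [-0.2 -3.8  5.3] M [-0.37  0.06 -0.18] g 0.107
[[ 0.263  0.852  0.453]
 [ 0.426 -0.524  0.738]
 [ 0.866 -0.002 -0.501]]
5 rows step mm 16.0 deg 0.0
0 1.39 -0 -0.8 0 0 0;0 1.38 -0 -0.8 0 0 0;0 1.39 -0.01 -0.8 0 0 0;0 1.38 0 -0.8 0 0 0;0 1.39 -0 -0.8 0 0 0
```

View pics/grip.png

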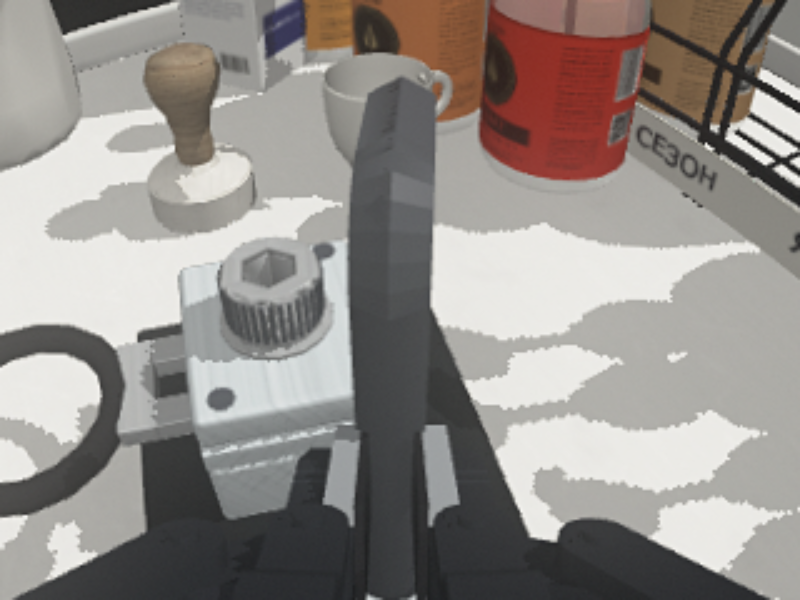

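The bolt's hexagon is clear at about (268,268), and the key lies between the pads. The approach stopped about 20 mm short because of joint-speed limits, so only the finger ends are holding it. I'll open a little, go on slowly and regrip.

move_arm(commands="0.4 0 0 0 0 0 0;0.4 0 0 0 0 0 0;0.4 0 0 0.4 0 0 0;0.4 0 0 0.4 0 0 0;0.4 0 0 0.4 0 0 0;0.4 0 0 0.4 0 0 0;0.4 0 0 0.3 0 0 0;0.4 0 0 0 0 0 0;0 0 0 0 0 0 0;0 0 0 0 0 0 0;0 0 0 0 0 0 0;0 0 0 0 0 0 0", force=100)

```text
t: 5.58
eef_pos: [0.4764, 0.0052, 0.094]
tool_rot: [-0.245, 0.756, 0.422, 0.436]
contact_force: [-0.6, -1.2, 1.3]
gripper_width: 0.136
```

```bash
python3 log.py
```

```text
t 5.58 q [ 0.988  0.713 -0.608  2.306 -1.361  0.682  1.246] p [0.4764 0.0052 0.094 ] rot [-0.245  0.756  0.422  0.436] F [-0.6 -1.2  1.3] M [-0.77  0.55 -0.02] g 0.136
```

move_arm(commands="0 0 0 0 0 0 0;0 0 0 0 0 0 0;0 0.7 0 -0.4 0 0 0;0 0.7 0 -0.4 0 0 0;0 0.9 0 -0.5 0 0 0;0 0.9 0 -0.5 0 0 0;0 0.9 0 -0.5 0 0 0;0 0.9 0 -0.5 0 0 0;0 0.9 0 -0.5 0 0 0;0 0.9 0 -0.5 0 0 0;0 0.9 0 -0.5 0 0 0;0 0.9 0 -0.5 0 0 0")

```text
t: 6.58
eef_pos: [0.4768, 0.0072, 0.1936]
tool_rot: [-0.245, 0.756, 0.423, 0.436]
contact_force: [0.0, -0.3, -2.0]
gripper_width: 0.139
```

```bash
python3 log.py;python3 kin.py
```

```text
t 6.58 q [ 0.995  0.457 -0.617  2.295 -1.265  0.831  0.966] p [0.4768 0.0072 0.1936] rot [-0.245  0.756  0.423  0.436] F [ 0.  -0.3 -2. ] M [-1.14  0.7  -0.05] g 0.139
[ 5.413e-01  4.723e-01  2.875e-01  3.272e-01 -3.050e-02 -3.150e-02
 -3.000e-04] [array([0.    , 0.    , 0.0002]), array([-0.0001, -0.0001, -0.0002]), array([ 0.,  0., -0.]), array([-0., -0., -0.]), array([ 0.,  0., -0.]), array([ 0.,  0., -0.]), array([ 0.,  0., -0.])]
```

```bash
python3 - <<'E'
from wr import *
out=[]
n=snap('lift')
for nm in('grip','lift'):
    d=np.load(f'w_{nm}.npz') if nm=='grip' else n
    S=400;res=.04/S
    mx=np.zeros((S,S),np.float32);my=mx.copy()
    for i in range(S):
        for j in range(S):
            X=[.478+(S/2-i)*res,.077+(S/2-j)*res,.092]
            mx[i,j],my[i,j]=proj(d,X)
    im=cv2.remap(d['img'],mx,my,cv2.INTER_CUBIC);out.append(im[:,:,::-1])
cv2.imwrite('pics/rect.png',np.hstack(out))
E
```

```text
(no output)
```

View pics/rect.png

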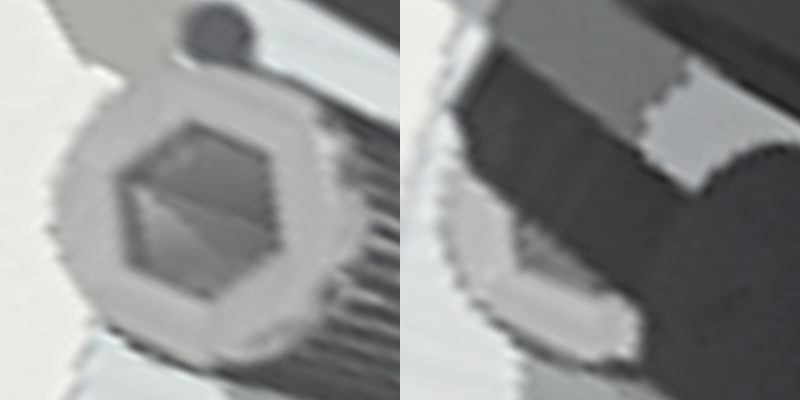

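The rectified view shows the hexagon centred at about (201,211), which puts the bolt axis near (0.477, 0.077). Its corners stand at about 7.6° + 60°k, so the long arm should start at about −52°. Next I'll plan the flip.

```bash
cat >> plan.py <<'E'
def flip(La,p,sg=-1):
    a=np.radians(La);L=np.array([np.cos(a),np.sin(a),0]);b=np.radians(p)
    Z=np.array([0,0,-np.cos(b)])+L*np.sin(b);y=sg*np.array([np.sin(a),-np.cos(a),0])
    return Ro.from_matrix(np.c_[np.cross(y,Z),y,Z])
def jcheck(p0,R0,p1,R1,n):
    from station import bot
    q=np.array(bot.get_obs()['q']);dr=(R0.inv()*R1).as_rotvec();m=0
    for i in range(n):
        q2,e,ea=ik(p0+(p1-p0)*(i+1)/n,R0*Ro.from_rotvec(dr*(i+1)/n),q);m=max(m,np.abs(q2-q).max()*12);
        if e>.002 or ea>.5:print('IK',i,e,ea)
        q=q2
    print('max joint speed',m,'q end',q.round(2))
B=np.array([.4769,.0768])
def hold(La,zb,pit,lever=.0595):
    a=np.radians(La);R=flip(La,pit);L=np.array([np.cos(a),np.sin(a),0])
    return np.r_[B,zb]+L*lever+.019*R.as_matrix()[:,2],R
E
python3 - <<'E'
from plan import *
p,R=now();Rm=R.as_matrix();pit=np.degrees(np.arcsin(-Rm[2,2]));print('pitch',pit)
p1,R1=hold(-52.4,.215,pit);print(p1,R1.as_matrix().round(2))
jcheck(p,R,p1,R1,24)
rows(p,R,p1,R1,22,0)
E
```

```text
pitch 29.902498809060983
[0.51898292 0.02215421 0.19852937] [[-0.53  0.79  0.3 ]
 [ 0.69  0.61 -0.39]
 [-0.5   0.   -0.87]]
max joint speed 1.330584049475398 q end [-0.11  0.23 -0.43  2.13  0.82  0.9  -0.42]
22 rows step mm 2.014463803846856 deg 4.943443423787109
0 0.09 0.13 0.13 0.9 -3.54 -3.33;0 0.09 0.13 0.12 0.89 -3.55 -3.33;0 0.09 0.14 0.11 0.9 -3.54 -3.33;0 0.09 0.15 0.11 0.9 -3.54 -3.32;0 0.09 0.15 0.09 0.89 -3.55 -3.33;0 0.08 0.16 0.09 0.9 -3.54 -3.33;0 0.08 0.17 0.08 0.9 -3.54 -3.33;0 0.08 0.17 0.08 0.89 -3.54 -3.33;0 0.07 0.18 0.06 0.9 -3.55 -3.33;0 0.06 0.18 0.06 0.9 -3.54 -3.33;0 0.05 0.18 0.06 0.9 -3.54 -3.33;0 0.05 0.19 0.05 0.89 -3.55 -3.32
0 0.04 0.2 0.04 0.9 -3.54 -3.33;0 0.03 0.19 0.03 0.9 -3.54 -3.33;0 0.02 0.2 0.04 0.89 -3.55 -3.33;0 0.01 0.2 0.02 0.9 -3.54 -3.33;0 -0 0.2 0.03 0.9 -3.54 -3.33;0 -0.01 0.2 0.02 0.89 -3.54 -3.33;0 -0.02 0.2 0.02 0.9 -3.55 -3.33;0 -0.03 0.2 0.02 0.9 -3.54 -3.32;0 -0.04 0.19 0.02 0.9 -3.54 -3.33;0 -0.05 0.2 0.01 0.89 -3.55 -3.33
```

move_arm(commands="0 0.1 0.1 0.1 0.9 -3.5 -3.3;0 0.1 0.1 0.1 0.9 -3.5 -3.3;0 0.1 0.1 0.1 0.9 -3.5 -3.3;0 0.1 0.2 0.1 0.9 -3.5 -3.3;0 0.1 0.2 0.1 0.9 -3.6 -3.4;0 0.1 0.2 0.1 0.9 -3.5 -3.3;0 0.1 0.2 0.1 0.9 -3.5 -3.3;0 0.1 0.2 0.1 0.9 -3.6 -3.4;0 0.1 0.2 0.1 0.9 -3.5 -3.3;0 0 0.2 0.1 0.9 -3.5 -3.3;0 0 0.2 0.1 0.9 -3.6 -3.4;0 0 0.2 0.1 0.9 -3.5 -3.3")

```text
t: 7.63
eef_pos: [0.5016, 0.0148, 0.1938]
tool_rot: [0.014, 0.648, 0.746, 0.155]
contact_force: [-0.4, -0.9, -2.8]
gripper_width: 0.135
```

move_arm(commands="0 0 0.2 0 0.9 -3.6 -3.3;0 0 0.2 0 0.9 -3.6 -3.3;0 0 0.2 0 0.9 -3.6 -3.3;0 0 0.2 0 0.9 -3.6 -3.3;0 0 0.2 0 0.9 -3.5 -3.3;0 0 0.2 0 0.9 -3.5 -3.3;0 0 0.2 0 0.9 -3.5 -3.3;0 0 0.2 0 0.9 -3.5 -3.3;0 0 0.2 0 0.9 -3.5 -3.3;0 0 0.2 0 0.9 -3.5 -3.3;0 0 0 0 0 0 0")

```text
t: 8.55
eef_pos: [0.5192, 0.0244, 0.196]
tool_rot: [0.229, 0.426, 0.868, -0.113]
contact_force: [-0.3, 0.8, -2.9]
gripper_width: 0.137
```

```bash
python3 log.py; python3 - <<'E'
from plan import *
from h import cv2
from station import bot
p,R=now();p1,R1=hold(-52.4,.215,29.9);print(p-p1,np.degrees((R1.inv()*R).as_rotvec()).round(2))
jcheck(p,R,*hold(-52.4,.15,29.9),3)
rows(p,R,*hold(-52.4,.15,29.9),5,0)
a=bot.read_camera('scene');np.savez('flip.npz',**a)
K=a['K'];X=np.r_[B,.215];L=np.array([np.cos(np.radians(-52.4)),np.sin(np.radians(-52.4)),0])
q=cv2.projectPoints(np.array([X,X+L*.144,X-[0,0,.044],np.r_[B,.092]]),a['rvec'],a['tvec'],K,None)[0].reshape(-1,2);print(q.round(1))
x,y=q.mean(0).astype(int);x0,y0=x-64,y-48
im=cv2.resize(a['img'][y0:y0+96,x0:x0+128,::-1],(768,576),interpolation=cv2.INTER_CUBIC)
for u,v in q:cv2.circle(im,(int((u-x0+.5)*6),int((v-y0+.5)*6)),3,(0,0,255),-1)
print(x0,y0);cv2.imwrite('pics/flip.png',im)
E
```

```text
t 8.55 q [-0.13   0.235 -0.402  2.134  0.81   0.897 -0.417] p [0.5192 0.0244 0.196 ] rot [ 0.229  0.426  0.868 -0.113] F [-0.3  0.8 -2.9] M [0.62 0.46 0.  ] g 0.137
[ 0.00017785  0.00227009 -0.00255149] [ 0.07  0.34 -0.08]
max joint speed 0.7579859829678148 q end [-0.17  0.34 -0.37  2.19  0.95  0.82 -0.6 ]
5 rows step mm 12.498002915006643 deg 0.07129842030193265
0 0.59 -0.03 1.1 -0.01 -0.07 0.02;0 0.58 -0.03 1.11 -0.02 -0.07 0.01;0 0.59 -0.03 1.1 -0.01 -0.07 0.02;0 0.6 -0.03 1.1 -0.01 -0.06 0.01;0 0.59 -0.03 1.1 -0.02 -0.07 0.02
[[261.6 183.2]
 [334.8 201.9]
 [261.8 200. ]
 [262.1 227.2]]
216 155
```

View pics/flip.png

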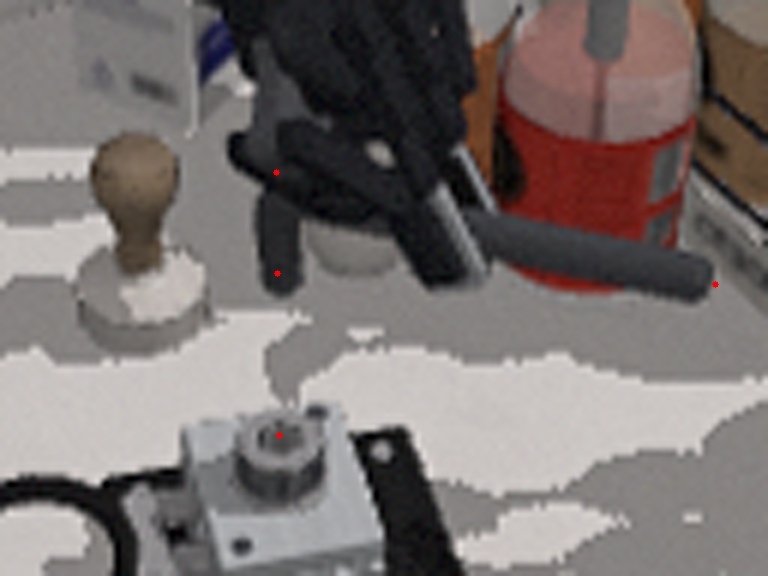

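The flipped key agrees with the prediction: the long arm's centre line runs through the predicted bend, and the short arm at x≈281 stands over the socket at x≈280, within about 1 mm. I'll go down to just above the mouth.

```bash
python3 - <<'E'
from plan import *
p,R=now()
p1,R1=hold(-52.4,.142,29.9,.059);rows(p,R,p1,R1,7,0)
print('down 1mm in tool:',R1.inv().apply([0,0,-.1]))
print('L 1mm:',R1.inv().apply([.061,-.0792,0]))
E
```

```text
7 rows step mm 10.076833296663255 deg 0.07333097746833457
0 0.49 -0.01 0.88 -0.01 -0.07 -0.02;0 0.49 -0.02 0.88 -0.02 -0.07 -0.02;0 0.49 -0.01 0.88 -0.01 -0.07 -0.02;0 0.5 -0.01 0.88 -0.01 -0.07 -0.02;0 0.49 -0.01 0.87 -0.02 -0.07 -0.02;0 0.5 -0.02 0.88 -0.01 -0.06 -0.02;0 0.5 -0.01 0.88 -0.01 -0.07 -0.03
down 1mm in tool: [ 4.98487740e-02 -2.77555756e-18  8.66896749e-02]
L 1mm: [-8.66621030e-02  6.17126369e-06  4.98329194e-02]
```

move_arm(commands="0 0.5 0 0.9 0 -0.1 0;0 0.5 0 0.9 0 -0.1 0;0 0.5 0 0.9 0 -0.1 0;0 0.5 0 0.9 0 -0.1 0;0 0.5 0 0.9 0 0 0;0 0.5 -0.1 0.9 0 0 0;0 0.5 0 0.8 0 -0.1 -0.1;0 0 0 0 0 0 0;0 0 0 0 0 0 0")

```text
t: 9.35
eef_pos: [0.5194, 0.0197, 0.1257]
tool_rot: [0.231, 0.43, 0.865, -0.115]
contact_force: [-1.1, 0.4, -2.9]
gripper_width: 0.142
```

```bash
python3 log.py; python3 - <<'E'
from plan import *
from h import cv2
from station import bot
p,R=now();p1,R1=hold(-52.4,.142,29.9,.059);print(p-p1,np.degrees((R1.inv()*R).as_rotvec()).round(2))
o=[]
for n in('scene','top'):
    a=bot.read_camera(n);u,v=cv2.projectPoints(np.array([[*B,.1]]),a['rvec'],a['tvec'],a['K'],None)[0].ravel().astype(int)
    o.append(cv2.resize(a['img'][v-36:v+36,u-24:u+24,::-1],(400,600),interpolation=cv2.INTER_CUBIC))
cv2.imwrite('pics/over.png',cv2.convertScaleAbs(np.hstack(o),alpha=1.5))
E
```

```text
t 9.35 q [-0.17   0.354 -0.363  2.192  0.973  0.808 -0.624] p [0.5194 0.0197 0.1257] rot [ 0.231  0.43   0.865 -0.115] F [-1.1  0.4 -2.9] M [0.59 0.49 0.03] g 0.142
[ 0.00076028 -0.00283943  0.0001778 ] [ 0.2  -0.06  0.36]
```

View pics/over.png

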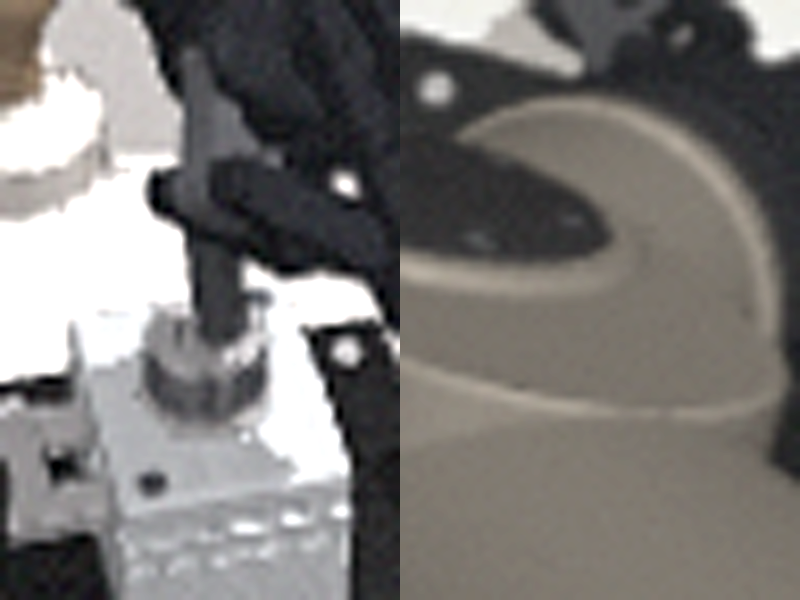

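The left panel shows the short arm's end (x≈220) about 3 mm to the right of the head's centre (x≈207). That agrees with the measured 2.7 mm shortfall from rounding, so I'll correct it and lower gently.

move_arm(commands="0 0.12 0.05 -0.07 0 0 -0.2;0 0.12 0.06 -0.07 0 0 -0.2;0 0 0 0 0 0 0;0 0.05 0 0.09 0 0 0;0 0.05 0 0.09 0 0 0;0 0.05 0 0.09 0 0 0;0 0.05 0 0.09 0 0 0;0 0.05 0 0.09 0 0 0;0 0 0 0 0 0 0")

```text
t: 10.2
eef_pos: [0.5195, 0.0236, 0.121]
tool_rot: [0.232, 0.426, 0.867, -0.115]
contact_force: [-0.9, 0.3, 0.9]
gripper_width: 0.137
```

```bash
cat > e.py <<'E'
import sys
from plan import *
p,R=now();La=float(sys.argv[1]);zb=float(sys.argv[2]);p1,R1=hold(La,zb,29.9,.0588);print('err tool mm',(R1.inv().apply(p-p1)*1e3).round(2),'world',((p-p1)*1e3).round(2),'rot',np.degrees((R1.inv()*R).as_rotvec()).round(2))
E
python3 log.py; python3 e.py -52.4 .137
```

```text
t 10.2 q [-0.179  0.364 -0.363  2.194  0.986  0.806 -0.638] p [0.5195 0.0236 0.121 ] rot [ 0.232  0.426  0.867 -0.115] F [-0.9  0.3  0.9] M [ 0.37  0.66 -0.03] g 0.137
err tool mm [-0.11  1.28 -0.5 ] world [0.92 0.9  0.49] rot [ 0.08 -0.15 -0.11]
```

move_arm(commands="0 -0.05 0 -0.09 0 0 0;0 0 -0.06 0 0 0 0;0 0 -0.06 0.05 0 0.1 0.1;0 0 0 0 0 0 0;0 0.05 0 0.09 0 0 0;0 0.05 0 0.09 0 0 0;0 0 0 0 0 0 0")

```text
t: 10.78
eef_pos: [0.5179, 0.0225, 0.1187]
tool_rot: [0.231, 0.426, 0.867, -0.115]
contact_force: [-2.5, 1.1, -1.3]
gripper_width: 0.138
```

```bash
python3 log.py; python3 e.py -52.4 .136
```

```text
t 10.78 q [-0.178  0.366 -0.362  2.198  0.988  0.802 -0.641] p [0.5179 0.0225 0.1187] rot [ 0.231  0.426  0.867 -0.115] F [-2.5  1.1 -1.3] M [ 0.78  0.86 -0.06] g 0.138
err tool mm [ 0.59 -0.63  0.63] world [-0.62 -0.23 -0.85] rot [ 0.15  0.   -0.07]
```

move_arm(commands="0 0.04 0.03 -0.02 0 0 0;0 0.05 0 0.09 0 0 0;0 0.05 0 0.09 0 0 0;0 0 0 0 0 0 0")

```text
t: 11.12
eef_pos: [0.5181, 0.023, 0.1168]
tool_rot: [0.231, 0.426, 0.867, -0.115]
contact_force: [-2.5, 0.8, -1.9]
gripper_width: 0.14
```

```bash
python3 log.py; python3 e.py -52.4 .133
```

```text
t 11.12 q [-0.18   0.37  -0.361  2.198  0.993  0.8   -0.648] p [0.5181 0.023  0.1168] rot [ 0.231  0.426  0.867 -0.115] F [-2.5  0.8 -1.9] M [ 0.73  0.83 -0.06] g 0.14
err tool mm [ 0.31 -0.15 -0.47] world [-0.43  0.31  0.25] rot [ 0.13 -0.01 -0.06]
```

move_arm(commands="0 0.05 0 0.09 0 0 0;0 0.05 0 0.09 0 0 0;0 0.05 0 0.09 0 0 0;0 0 0 0 0 0 0")

```text
t: 11.45
eef_pos: [0.5181, 0.023, 0.1137]
tool_rot: [0.231, 0.426, 0.867, -0.115]
contact_force: [-1.9, 1.3, -1.5]
gripper_width: 0.138
```

```bash
python3 log.py; python3 e.py -52.4 .130
```

```text
t 11.45 q [-0.182  0.376 -0.359  2.2    1.001  0.796 -0.658] p [0.5181 0.023  0.1137] rot [ 0.231  0.426  0.867 -0.115] F [-1.9  1.3 -1.5] M [ 0.74  0.87 -0.1 ] g 0.138
err tool mm [ 0.35 -0.14 -0.36] world [-0.41  0.3   0.13] rot [ 0.13 -0.01 -0.06]
```

move_arm(commands="0 0.05 0 0.09 0 0 0;0 0.05 0 0.09 0 0 0;0 0.05 0 0.09 0 0 0;0 0.05 0 0.09 0 0 0;0 0.05 0 0.09 0 0 0;0 0.05 0 0.09 0 0 0;0 0 0 0 0 0 0")

```text
t: 12.03
eef_pos: [0.5186, 0.0227, 0.1079]
tool_rot: [0.231, 0.426, 0.867, -0.115]
contact_force: [-3.2, 0.4, 3.3]
gripper_width: 0.14
```

```bash
python3 log.py; python3 e.py -52.4 .124
```

```text
t 12.03 q [-0.186  0.387 -0.355  2.203  1.017  0.79  -0.676] p [0.5186 0.0227 0.1079] rot [ 0.231  0.426  0.867 -0.115] F [-3.2  0.4  3.3] M [ 0.49  0.85 -0.13] g 0.14
err tool mm [-0.18  0.01 -0.32] world [0.01 0.   0.37] rot [ 0.12 -0.06 -0.04]
```

move_arm(commands="0 0.05 0 0.09 0 0 0;0 0.05 0 0.09 0 0 0;0 0 0 0 0 0 0")

```text
t: 12.28
eef_pos: [0.5192, 0.0222, 0.1067]
tool_rot: [0.232, 0.427, 0.866, -0.115]
contact_force: [-3.5, -1.2, 10.1]
gripper_width: 0.14
```

```bash
python3 log.py; python3 e.py -52.4 .122
```

```text
t 12.28 q [-0.187  0.39  -0.353  2.204  1.022  0.789 -0.682] p [0.5192 0.0222 0.1067] rot [ 0.232  0.427  0.866 -0.115] F [-3.5 -1.2 10.1] M [-0.08  0.88 -0.21] g 0.14
err tool mm [-1.26  0.21 -0.68] world [ 0.63 -0.47  1.22] rot [ 0.11 -0.16  0.01]
```

move_arm(commands="0 0.05 0 0.09 0 0 0;0 0.02 -0.15 0.05 0.7 0 1.2;0 0 0.3 0 -1.4 0 -2.4;0 0 -0.15 0 0.7 0 1.2;0 0 0 0 0 0 0")

```text
t: 12.7
eef_pos: [0.52, 0.0219, 0.1057]
tool_rot: [0.233, 0.427, 0.866, -0.115]
contact_force: [-0.1, -2.4, 10.2]
gripper_width: 0.141
```

```bash
python3 log.py; python3 e.py -52.4 .122; python3 - <<'E'
from plan import *
p1,R1=hold(-52.4,.122,29.9,.0595);p2,R2=hold(-54.4,.122,29.9,.0595)
print(R1.inv().apply(p2-p1)*100,np.degrees((R1.inv()*R2).as_rotvec()))
from station import bot
from h import cv2
a=bot.read_camera('scene');u,v=cv2.projectPoints(np.array([[*B,.1]]),a['rvec'],a['tvec'],a['K'],None)[0].ravel().astype(int)
cv2.imwrite('pics/seat.png',cv2.convertScaleAbs(cv2.resize(a['img'][v-50:v+46,u-30:u+98,::-1],(768,576),interpolation=cv2.INTER_CUBIC),alpha=1.5))
E
```

```text
t 12.7 q [-0.187  0.393 -0.352  2.203  1.026  0.788 -0.687] p [0.52   0.0219 0.1057] rot [ 0.233  0.427  0.866 -0.115] F [-0.1 -2.4 10.2] M [-0.29  0.39 -0.02] g 0.141
err tool mm [-1.42  0.68  0.56] world [ 1.46 -0.78  0.22] rot [ 0.08 -0.21  0.1 ]
[ 0.0036423  -0.24070625 -0.00209442] [9.96975480e-01 2.38553712e-15 1.73379350e+00]
```

View pics/seat.png

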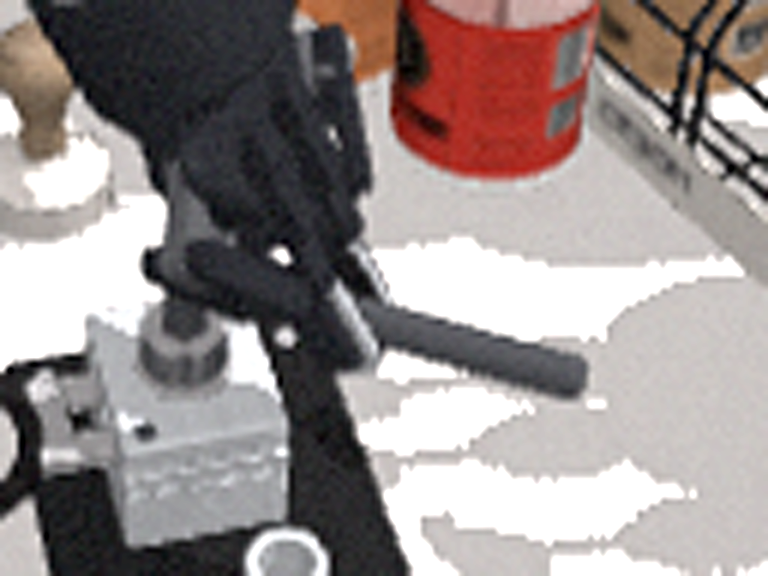

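The key looks seated: the short arm is buried in the head at about (185,320), the long arm is level, and the contact force is 10 N. I'll start pulling.

move_arm(commands="0 0 -0.24 0 1 0 1.7;0 0 -0.24 0.01 1 0 1.7;0 0 -0.24 0 1 0 1.7;0 0 -0.24 0.01 1 0 1.7;0 0 -0.24 0 1 0 1.7;0 0 -0.24 0.01 1 0 1.7;0 0 0 0 0 0 0")

```text
t: 13.33
eef_pos: [0.5077, 0.0147, 0.1053]
tool_rot: [0.219, 0.514, 0.818, -0.139]
contact_force: [-1.8, 0.5, 10.7]
gripper_width: 0.141
```

```bash
cat > tq.py <<'E'
import sys
from plan import *
from station import bot
o=bot.get_obs();p=np.array(o['eef_pos']);R=rq(o['tool_rot']);F=np.array(o['contact_force']);M=np.array(o['torque'])
y=R.as_matrix()[:,1];La=np.degrees(np.arctan2(-y[0],y[1])) # y=(-sin a,cos a) for sg=-1
r=p-np.r_[B,.1]
print('t %.2f La %.1f'%(o['t'],La),'F',F.round(1),'M',M.round(2),'rxF %.2f'%np.cross(r,F)[2],'Mz %.2f sum %.2f'%(M[2],np.cross(r,F)[2]+M[2]))
p1,R1=hold(La,.122,29.9,.0588);print('err mm tool',(R.inv().apply(p-p1)*1e3).round(2),'w',((p-p1)*1e3).round(2),'rot',np.degrees((R1.inv()*R).as_rotvec()).round(2),'g',o['gripper_width'])
E
python3 tq.py
```

```text
t 13.33 La -64.4 F [-1.8  0.5 10.7] M [-0.02  0.72 -0.02] rxF -0.10 Mz -0.02 sum -0.12
err mm tool [-0.81  0.87  0.74] w [ 1.25 -0.59 -0.24] rot [ 0.1  -0.18 -0.06] g 0.1407461384663627
```

move_arm(commands="0 0 -0.24 0 1 0 1.7;0 0 -0.24 0.01 1 0 1.7;0 0 -0.24 0 1 0 1.7;0 0 -0.24 0.01 1 0 1.7;0 0 -0.24 0 1 0 1.7;0 0 -0.24 0.01 1 0 1.7;0 0 0 0 0 0 0")

```text
t: 13.92
eef_pos: [0.4952, 0.0103, 0.1052]
tool_rot: [0.204, 0.594, 0.761, -0.161]
contact_force: [-0.6, 0.0, 10.1]
gripper_width: 0.139
```

```bash
python3 tq.py
```

```text
t 13.92 La -76.0 F [-0.6  0.  10.1] M [0.2  0.31 0.97] rxF -0.04 Mz 0.97 sum 0.93
err mm tool [-0.41  1.68  0.67] w [ 1.79 -0.26 -0.38] rot [ 0.12 -0.17 -0.07] g 0.13868923523713164
```

move_arm(commands="0 0 -0.25 0 1 0 1.7;0 0 -0.25 0.01 1 0 1.7;0 0 -0.25 0 1 0 1.7;0 0 -0.25 0.01 1 0 1.7;0 0 -0.25 0 1 0 1.7;0 0 -0.25 0.01 1 0 1.7;0 0 -0.25 0.01 1 0 1.7;0 0 -0.25 0.01 1 0 1.7;0 0 0 0 0 0 0")

```text
t: 14.67
eef_pos: [0.4761, 0.0083, 0.1046]
tool_rot: [0.179, 0.693, 0.673, -0.187]
contact_force: [0.9, 2.0, 8.8]
gripper_width: 0.14
```

```bash
python3 tq.py
```

```text
t 14.67 La -91.8 F [0.9 2.  8.8] M [ 0.66 -0.22  1.09] rxF 0.06 Mz 1.09 sum 1.16
err mm tool [0.21 1.29 0.9 ] w [ 1.28 -0.3  -0.89] rot [ 0.15 -0.13 -0.09] g 0.13995525425025013
```

Drag is steady at about 1.1 N m. I'll carry on, taking smaller bites as the stop comes within reach.

move_arm(commands="0 0 -0.25 0 1 0 1.7;0 0 -0.25 0.02 1 0 1.7;0 0 -0.25 0.01 1 0 1.7;0 0 -0.25 0.02 1 0 1.7;0 0 0 0 0 0 0")

```text
t: 15.08
eef_pos: [0.4665, 0.0091, 0.1043]
tool_rot: [0.166, 0.738, 0.624, -0.199]
contact_force: [2.2, 2.0, 7.8]
gripper_width: 0.137
```

```bash
python3 tq.py
```

```text
t 15.08 La -99.6 F [2.2 2.  7.8] M [ 0.81 -0.4   1.02] rxF 0.12 Mz 1.02 sum 1.14
err mm tool [0.47 1.11 1.19] w [ 1.06 -0.38 -1.27] rot [ 0.16 -0.11 -0.09] g 0.1371790102406159
```

move_arm(commands="0 0 -0.25 0 1 0 1.7;0 0 -0.25 0.02 1 0 1.7;0 0 0 0 0 0 0")

```text
t: 15.33
eef_pos: [0.4619, 0.0101, 0.1041]
tool_rot: [0.159, 0.759, 0.598, -0.204]
contact_force: [3.0, 2.9, 7.3]
gripper_width: 0.14
```

```bash
python3 tq.py
```

```text
t 15.33 La -103.6 F [3.  2.9 7.3] M [ 0.9  -0.59  1.03] rxF 0.16 Mz 1.03 sum 1.19
err mm tool [0.59 1.05 1.29] w [ 0.99 -0.37 -1.41] rot [ 0.16 -0.09 -0.09] g 0.13987543833177565
```

move_arm(commands="0 0 -0.19 0 0.75 0 1.3;0 0 -0.19 0.02 0.75 0 1.3;0 0 0 0 0 0 0")

```text
t: 15.58
eef_pos: [0.4583, 0.011, 0.104]
tool_rot: [0.154, 0.774, 0.578, -0.208]
contact_force: [3.3, 2.4, 8.0]
gripper_width: 0.14
```

```bash
python3 tq.py
```

```text
t 15.58 La -106.5 F [3.3 2.4 8. ] M [ 0.95 -0.77  1.07] rxF 0.17 Mz 1.07 sum 1.24
err mm tool [0.72 0.94 1.38] w [ 0.87 -0.33 -1.56] rot [ 0.15 -0.08 -0.09] g 0.13958796244127308
```

move_arm(commands="0 0 -0.19 0 0.75 0 1.3;0 0 -0.19 0.02 0.75 0 1.3;0 0 0 0 0 0 0")

```text
t: 15.83
eef_pos: [0.4548, 0.0121, 0.1038]
tool_rot: [0.148, 0.789, 0.557, -0.212]
contact_force: [3.7, 2.4, 8.5]
gripper_width: 0.138
```

```bash
python3 tq.py
```

```text
t 15.83 La -109.6 F [3.7 2.4 8.5] M [ 0.94 -0.83  1.1 ] rxF 0.19 Mz 1.10 sum 1.28
err mm tool [0.8  0.86 1.5 ] w [ 0.79 -0.34 -1.7 ] rot [ 0.13 -0.07 -0.08] g 0.13799497356138066
```

move_arm(commands="0 0 -0.2 0 0.75 0 1.3;0 0 -0.2 0.02 0.75 0 1.3;0 0 0 0 0 0 0")

```text
t: 16.08
eef_pos: [0.4514, 0.0135, 0.1037]
tool_rot: [0.143, 0.803, 0.537, -0.216]
contact_force: [4.5, 2.9, 7.1]
gripper_width: 0.141
```

```bash
python3 tq.py
```

```text
t 16.08 La -112.6 F [4.5 2.9 7.1] M [ 1.01 -1.02  1.06] rxF 0.21 Mz 1.06 sum 1.27
err mm tool [0.91 0.73 1.61] w [ 0.66 -0.29 -1.85] rot [ 0.1  -0.05 -0.06] g 0.14074846721072815
```

move_arm(commands="0 0 -0.2 0 0.75 0 1.3;0 0 -0.2 0.02 0.75 0 1.3;0 0 0 0 0 0 0")

```text
t: 16.33
eef_pos: [0.448, 0.015, 0.1035]
tool_rot: [0.137, 0.817, 0.515, -0.219]
contact_force: [5.4, 3.7, 7.5]
gripper_width: 0.141
```

```bash
python3 tq.py
```

```text
t 16.33 La -115.6 F [5.4 3.7 7.5] M [ 0.98 -1.2   1.07] rxF 0.22 Mz 1.07 sum 1.30
err mm tool [1.   0.57 1.71] w [ 0.52 -0.23 -1.98] rot [ 0.08 -0.04 -0.05] g 0.14112381023427695
```

move_arm(commands="0 0 -0.19 0 0.75 0 1.3;0 0 -0.19 0.01 0.75 0 1.3;0 0 0 0 0 0 0")

```text
t: 16.58
eef_pos: [0.4448, 0.0166, 0.1035]
tool_rot: [0.131, 0.83, 0.494, -0.222]
contact_force: [5.5, 1.6, 7.0]
gripper_width: 0.138
```

```bash
python3 tq.py
```

```text
t 16.58 La -118.6 F [5.5 1.6 7. ] M [ 1.19 -1.43  1.17] rxF 0.28 Mz 1.17 sum 1.45
err mm tool [1.08 0.57 1.76] w [ 0.53 -0.22 -2.06] rot [ 0.06 -0.02 -0.04] g 0.1380752504758948
```

move_arm(commands="0 0 -0.19 0 0.75 0 1.3;0 0 -0.19 0.01 0.75 0 1.3;0 0 0 0 0 0 0")

```text
t: 16.83
eef_pos: [0.4421, 0.0182, 0.1034]
tool_rot: [0.126, 0.843, 0.472, -0.225]
contact_force: [6.7, 1.9, 6.7]
gripper_width: 0.142
```

```bash
python3 tq.py
```

```text
t 16.83 La -121.5 F [6.7 1.9 6.7] M [ 0.76 -1.64  1.76] rxF 0.33 Mz 1.76 sum 2.09
err mm tool [1.12 0.9  1.78] w [ 0.82 -0.4  -2.1 ] rot [ 0.02 -0.01 -0.01] g 0.14177214925275325
```

The load jumps to about 1.8–2.1 N m at −121.5°, so the bolt is solid. I'll stop, ease back into the slack and lift out.

move_arm(commands="0 0 0.12 0 -0.5 0 -0.9;0 0 0.24 0 -1 0 -1.7;0 0 0.24 0 -1 0 -1.7;0 0 0.12 0 -0.5 0 -0.9;0 0 0 0 0 0 0")

```text
t: 17.25
eef_pos: [0.4474, 0.0152, 0.1034]
tool_rot: [0.137, 0.817, 0.516, -0.219]
contact_force: [4.8, 3.1, 8.0]
gripper_width: 0.14
```

```bash
python3 tq.py; python3 log.py
```

```text
t 17.25 La -115.5 F [4.8 3.1 8. ] M [ 0.92 -1.17  0.56] rxF 0.21 Mz 0.56 sum 0.77
err mm tool [ 1.05 -0.12  1.82] w [-0.11  0.05 -2.1 ] rot [ 0.08 -0.   -0.05] g 0.13977028118625204
t 17.25 q [-0.212  0.504 -0.26   1.992  0.479  1.146 -1.22 ] p [0.4474 0.0152 0.1034] rot [ 0.137  0.817  0.516 -0.219] F [4.8 3.1 8. ] M [ 0.92 -1.17  0.56] g 0.14
```

move_arm(commands="0 0 0.24 0 -1 0 -1.7;0 0 0.24 0 -1 0 -1.7;0 -0.05 0 -0.09 0 0 0;0 -0.05 0 -0.09 0 0 0;0 -0.1 0 -0.17 0 0 0;0 0 0 0 0 0 0")

```text
t: 17.75
eef_pos: [0.4509, 0.014, 0.1061]
tool_rot: [0.143, 0.799, 0.543, -0.214]
contact_force: [7.8, 8.1, -9.7]
gripper_width: 0.139
```

```bash
python3 tq.py
```

```text
t 17.75 La -111.6 F [ 7.8  8.1 -9.7] M [ 0.87 -0.63  0.08] rxF 0.28 Mz 0.08 sum 0.36
err mm tool [-0.02 -1.04 -0.61] w [-0.86  0.65  0.54] rot [ 0.16  0.08 -0.09] g 0.13911741036096628
```

move_arm(commands="0 0.06 0.05 -0.04 0 0 0;0 0 0 0 0 0 0;0 -0.05 0 -0.09 0 0 0;0 -0.1 0 -0.17 0 0 0;0 0 0 0 0 0 0")

```text
t: 18.17
eef_pos: [0.4514, 0.0139, 0.1093]
tool_rot: [0.144, 0.799, 0.543, -0.214]
contact_force: [5.3, 4.3, -5.9]
gripper_width: 0.135
```

```bash
python3 tq.py
```

```text
t 18.17 La -111.6 F [ 5.3  4.3 -5.9] M [ 0.93 -0.98  0.2 ] rxF 0.22 Mz 0.20 sum 0.43
err mm tool [-1.55 -0.54 -3.41] w [-0.36  0.53  3.73] rot [ 0.17 -0.   -0.1 ] g 0.13517765035333584
```

move_arm(commands="0 0.03 0.02 -0.02 0 0 0;0 -0.1 0 -0.17 0 0 0;0 -0.1 0 -0.17 0 0 0;0 -0.1 0 -0.17 0 0 0;0 -0.1 0 -0.17 0 0 0;0 -0.1 0 -0.17 0 0 0;0 -0.1 0 -0.17 0 0 0;0 -0.1 0 -0.17 0 0 0;0 0 0 0 0 0 0")

```text
t: 18.92
eef_pos: [0.4487, 0.0116, 0.1234]
tool_rot: [0.144, 0.799, 0.542, -0.218]
contact_force: [0.5, -0.5, -1.9]
gripper_width: 0.139
```

```bash
python3 tq.py; python3 log.py
python3 - <<'E'
from plan import *
p,R=now();p1,R1=hold(-111.6,.215,29.9);jcheck(p,R,p+[0,0,.09],R,6);rows(p,R,p+[0,0,.09],R,6,0)
E
```

```text
t 18.92 La -111.8 F [ 0.5 -0.5 -1.9] M [ 0.71 -0.28 -0.05] rxF 0.05 Mz -0.05 sum -0.00
err mm tool [-11.42  -2.16 -14.03] w [-2.91 -1.83 17.89] rot [ 0.35 -0.38 -0.2 ] g 0.1388861474269475
t 18.92 q [-0.209  0.468 -0.271  1.995  0.494  1.172 -1.162] p [0.4487 0.0116 0.1234] rot [ 0.144  0.799  0.542 -0.218] F [ 0.5 -0.5 -1.9] M [ 0.71 -0.28 -0.05] g 0.139
max joint speed 0.33122998944002013 q end [-0.19  0.34 -0.28  1.93  0.44  1.34 -1.06]
6 rows step mm 15.000000000000002 deg 0.0
0 -0.76 -0.01 -1.3 0 0 0;0 -0.75 -0.01 -1.29 0 0 0;0 -0.76 -0.01 -1.3 0 0 0;0 -0.76 -0.01 -1.29 0 0 0;0 -0.75 -0.01 -1.3 0 0 0;0 -0.76 -0.01 -1.29 0 0 0
```

move_arm(commands="0 -0.8 0 -1.3 0 0 0;0 -0.8 0 -1.3 0 0 0;0 -0.8 0 -1.3 0 0 0;0 -0.7 0 -1.3 0 0 0;0 -0.7 0 -1.3 0 0 0;0 -0.7 0 -1.3 0 0 0;0 0 0 0 0 0 0")

```text
t: 19.5
eef_pos: [0.4506, 0.0123, 0.2153]
tool_rot: [0.144, 0.799, 0.542, -0.217]
contact_force: [1.1, 0.1, -2.4]
gripper_width: 0.141
```

```bash
python3 log.py; python3 - <<'E'
from plan import *
import h
from station import bot
p,R=now();y=R.as_matrix()[:,1];La=np.degrees(np.arctan2(-y[0],y[1]))
a=bot.read_camera('scene');cv2=h.cv2
a0=np.radians(La);L=np.array([np.cos(a0),np.sin(a0),0]);G=p-.019*R.as_matrix()[:,2];X=G-L*.0595
q=cv2.projectPoints(np.array([X,X+L*.144,X-[0,0,.044]]),a['rvec'],a['tvec'],a['K'],None)[0].reshape(-1,2);print(La,q.round(1))
x,y=q.mean(0).astype(int);x0,y0=x-64,y-48
im=cv2.convertScaleAbs(cv2.resize(a['img'][y0:y0+96,x0:x0+128,::-1],(768,576),interpolation=cv2.INTER_CUBIC),alpha=1.4)
for u,v in q:cv2.circle(im,(int((u-x0+.5)*6),int((v-y0+.5)*6)),3,(0,0,255),-1)
cv2.imwrite('pics/after.png',im)
b=np.array([.4674,-.0118])
for az in(50,58,70,85):
    R1=tool(az,30,-1);z=R1.as_matrix()[:,2]
    for zz in(.21,.1035):
        g=np.r_[b,zz]+.019*z;qq,e,ea=ik(g,R1,np.array([.9,.6,-.5,2.3,-1.2,.8,1.1]),4);print(az,zz,qq.round(2),e.round(3),ea.round(2))
E
```

```text
t 19.5 q [-0.192  0.339 -0.284  1.928  0.437  1.337 -1.06 ] p [0.4506 0.0123 0.2153] rot [ 0.144  0.799  0.542 -0.217] F [ 1.1  0.1 -2.4] M [ 0.74 -0.37  0.  ] g 0.141
-111.76157951964905 [[261.4 176.6]
 [274.  231.5]
 [261.6 194. ]]
50 0.21 [ 1.26  0.49 -0.93  2.36 -1.36  0.64  0.97] 0.0 0.0
50 0.1035 [ 1.37  0.95 -1.09  2.37 -1.36  0.24  1.24] 0.0 0.0
58 0.21 [ 0.93  0.42 -0.53  2.3  -1.29  0.88  0.97] 0.0 0.0
58 0.1035 [ 1.    0.71 -0.62  2.31 -1.36  0.67  1.25] 0.0 0.0
70 0.21 [ 0.88  0.48 -0.49  2.18 -1.06  1.    0.9 ] 0.0 0.0
70 0.1035 [ 0.87  0.71 -0.47  2.19 -1.11  0.85  1.11] 0.0 0.0
85 0.21 [ 0.8   0.55 -0.45  2.03 -0.85  1.16  0.86] 0.0 0.0
85 0.1035 [ 0.76  0.74 -0.41  2.05 -0.86  1.02  1.02] 0.0 0.0
```

View pics/after.png

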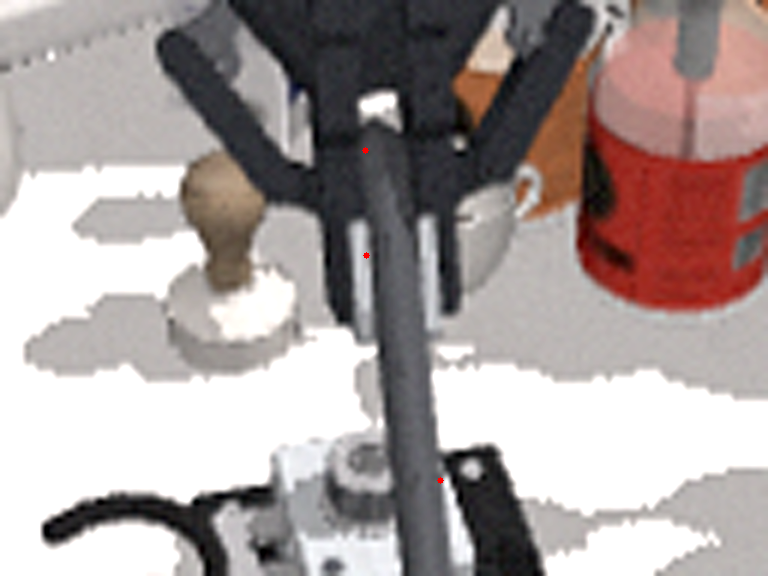

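The picture shows the long arm running from about (380,135) to below (425,576), steeper than predicted. The key has pivoted in the grip and its long end hangs lower. I'll measure the tilt in the grip plane.

```bash
python3 - <<'E'
from plan import *
import h
from station import bot
cv2=h.cv2
p,R=now();Y=R.as_matrix()[:,1];La=np.arctan2(-Y[0],Y[1]);L=np.array([np.cos(La),np.sin(La),0]);Z=np.array([0,0,1.])
G=p-.019*R.as_matrix()[:,2];a=bot.read_camera('scene')
pr=lambda X:cv2.projectPoints(np.atleast_2d(X),a['rvec'],a['tvec'],a['K'],None)[0].reshape(-1,2)
print('G',G.round(4),pr(G))
# observed centre-line points in full image px: crop origin from the last picture
q=pr(np.array([G-L*.0595,G-L*.0595+L*.144,G-L*.0595-Z*.044]));x,y=q.mean(0).astype(int);x0,y0=x-64,y-48
for (u,v) in((390,200),(404,350),(426,540)):print('obs',u/6+x0-.5,v/6+y0-.5)
for f in range(-10,61,5):
    d=L*np.cos(np.radians(f))-Z*np.sin(np.radians(f));t=pr(np.array([G,G+d*.05,G+d*.0845]))
    print(f,t.round(1).tolist(),'slope dx/dy',round((t[2]-t[0])[0]/(t[2]-t[0])[1],3))
np.savez('after.npz',img=a['img'])
im=a['img'].max(2).astype(int)
for v in range(y0+60,y0+125,4):
    r=im[v,x0+50:x0+90];print(v,x0+50,' '.join(map(str,r)))
E
```

```text
G [0.4536 0.0209 0.2303] [[265.84193193 197.78865806]]
obs 265.5 185.83333333333334
obs 267.8333333333333 210.83333333333334
obs 271.5 242.5
-10 [[265.8, 197.8], [270.3, 213.3], [273.7, 225.4]] slope dx/dy 0.285
-5 [[265.8, 197.8], [270.3, 215.4], [273.7, 229.0]] slope dx/dy 0.253
0 [[265.8, 197.8], [270.3, 217.3], [273.7, 232.3]] slope dx/dy 0.228
5 [[265.8, 197.8], [270.3, 219.1], [273.6, 235.3]] slope dx/dy 0.207
10 [[265.8, 197.8], [270.2, 220.7], [273.4, 237.9]] slope dx/dy 0.19
15 [[265.8, 197.8], [270.1, 222.0], [273.2, 240.1]] slope dx/dy 0.175
20 [[265.8, 197.8], [269.9, 223.2], [273.0, 241.9]] slope dx/dy 0.161
25 [[265.8, 197.8], [269.8, 224.1], [272.6, 243.4]] slope dx/dy 0.149
30 [[265.8, 197.8], [269.6, 224.9], [272.2, 244.4]] slope dx/dy 0.137
35 [[265.8, 197.8], [269.3, 225.4], [271.8, 245.0]] slope dx/dy 0.127
40 [[265.8, 197.8], [269.1, 225.7], [271.4, 245.3]] slope dx/dy 0.117
45 [[265.8, 197.8], [268.8, 225.7], [270.9, 245.2]] slope dx/dy 0.107
50 [[265.8, 197.8], [268.5, 225.6], [270.4, 244.8]] slope dx/dy 0.097
55 [[265.8, 197.8], [268.2, 225.3], [269.8, 244.0]]
[... 1890 characters left out ...]
2
261 251 29 73 105 107 108 107 107 110 108 107 107 106 110 108 107 110 111 111 101 100 99 99 102 75 49 34 43 51 70 47 37 34 27 30 27 30 30 31 22 30
265 251 20 20 39 54 48 24 29 32 22 26 29 27 30 32 28 29 34 28 30 30 29 36 97 180 168 111 116 100 102 102 98 94 116 168 123 57 28 28 33 30
269 251 31 34 31 25 30 30 29 34 29 27 35 22 30 29 31 31 29 27 29 31 26 51 133 176 153 99 98 104 103 104 100 96 102 152 187 121 26 29 29 26
273 251 25 22 30 26 34 28 33 27 31 30 25 26 27 28 27 32 31 32 27 29 26 41 93 95 95 96 100 118 126 130 131 110 114 124 119 69 27 28 30 25
277 251 36 29 31 31 29 31 34 30 27 26 27 30 31 28 15 17 21 14 22 13 32 83 92 98 98 100 103 106 108 114 115 115 116 123 119 52 24 30 29 31
```

```bash
python3 - <<'E'
from wr import *
d=snap('after');print(rq(d['r']).as_matrix().round(2))
cv2.imwrite('pics/wafter.png',cv2.convertScaleAbs(cv2.resize(d['img'][:,:,::-1],(800,600)),alpha=1.5))
E
```

```text
[[ 0.32  0.93 -0.19]
 [ 0.8  -0.37 -0.47]
 [-0.5  -0.01 -0.86]]
```

View pics/wafter.png

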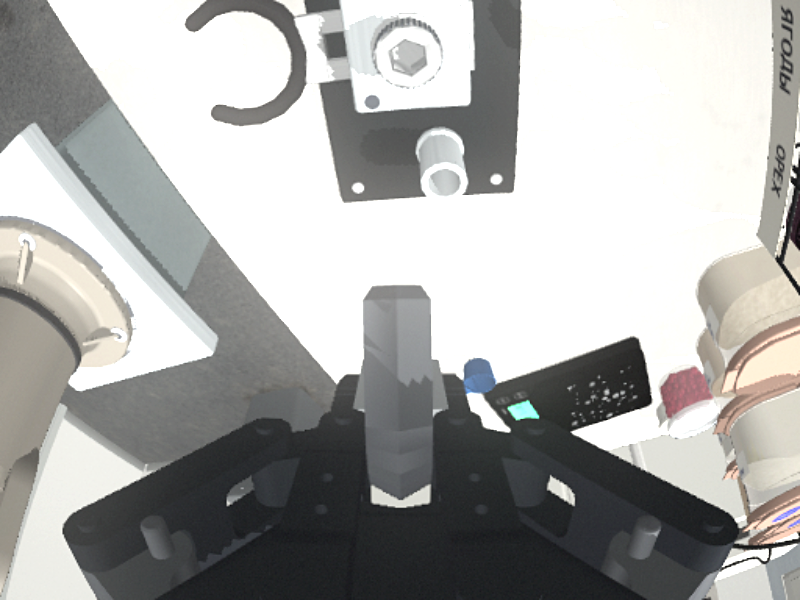

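The wrist view shows the short arm's end at about (397,290) pointing up the picture and the bend near the palm at about (400,498). The key has swung so that its long arm lies almost along the fingers. I'll fix the angle and the offset from both views; this pose makes a near-vertical drop into the bush easy.

```bash
python3 - <<'E'
from wr import *
import h
d=np.load('w_after.npz');R=rq(d['r']).as_matrix();p=d['p'];Y=R[:,1];G=p-.019*R[:,2];print('G',G.round(4))
La=np.arctan2(-Y[0],Y[1]);L=np.array([np.cos(La),np.sin(La),0]);Z=np.array([0,0,1.])
for u,v in((272.3,254.5),(272.3,256),(268,213),(270.2,233)):
    c,r=h.ray('s',u,v);t=((G-c)@Y)/(r@Y);X=c+r*t-G;print('scene',u,v,'along L %.1f down %.1f dist %.1f phi %.1f'%(X@L*1e3,-X[2]*1e3,np.linalg.norm(X)*1e3,np.degrees(np.arctan2(-X[2],X@L))))
im=d['img'].max(2)
for f in(25,35,45,55):
  for s in(.0845,.095,.105):
    f_=np.radians(f);dd=L*np.cos(f_)-Z*np.sin(f_);xx=-Z*np.cos(f_)-L*np.sin(f_)
    b=G-dd*(.144-s);st=b+xx*.044
    print(f,s,'short tip px800',(np.array(proj(d,st))*1.5625).round(0),'bend outer',(np.array(proj(d,b-dd*.007-xx*.007))*1.5625).round(0))
E
```

```text
G [0.453  0.0207 0.2294]
scene 272.3 254.5 along L 79.8 down 59.4 dist 99.5 phi 36.7
scene 272.3 256 along L 80.2 down 63.0 dist 102.0 phi 38.1
scene 268 213 along L 28.1 down 9.4 dist 29.6 phi 18.4
scene 270.2 233 along L 54.4 down 32.3 dist 63.3 phi 30.7
25 0.0845 short tip px800 [406. 177.] bend outer [406. 422.]
25 0.095 short tip px800 [406. 202.] bend outer [405. 426.]
25 0.105 short tip px800 [406. 223.] bend outer [405. 429.]
35 0.0845 short tip px800 [406. 204.] bend outer [405. 491.]
35 0.095 short tip px800 [406. 222.] bend outer [405. 477.]
35 0.105 short tip px800 [406. 236.] bend outer [405. 467.]
45 0.0845 short tip px800 [407. 251.] bend outer [405. 549.]
45 0.095 short tip px800 [406. 256.] bend outer [405. 522.]
45 0.105 short tip px800 [406. 260.] bend outer [404. 500.]
55 0.0845 short tip px800 [407. 318.] bend outer [404. 593.]
55 0.095 short tip px800 [406. 305.] bend outer [404. 557.]
55 0.105 short tip px800 [406. 295.] bend outer [404. 528.]
```

```bash
python3 - <<'E'
from plan import *
p,R=now();b=np.array([.4674,-.0118])
for La in(-45,-70):
    R1=flip(La,-18);g=np.r_[b,.225]+.019*R1.as_matrix()[:,2]
    jcheck(p,R,g,R1,20)
    q,e,ea=ik(np.r_[b,.12]+.019*R1.as_matrix()[:,2],R1,np.array([-.2,.4,-.3,2.1,.6,.9,-.8]));print(La,q.round(2),e,ea)
R1=flip(-45,-18);rows(p,R,np.r_[b,.225]+.019*R1.as_matrix()[:,2],R1,20,0)
E
```

```text
max joint speed 1.226209430122387 q end [ 0.41  0.34 -0.46  1.89 -0.09  1.16  0.79]
-45 [ 0.66  0.58 -0.81  1.96  0.2   0.98  0.55] 3.850245497718828e-07 0.0001526435293630778
max joint speed 1.0561348715661294 q end [ 0.41  0.28 -0.39  1.97 -0.21  1.04  0.5 ]
-70 [ 0.7   0.52 -0.78  2.03  0.08  0.83  0.27] 3.827983985223921e-07 0.0001590415747098756
20 rows step mm 1.2308305137123816 deg 4.029040500929929
0 -0.04 0.1 0.05 -0.39 2.12 -3.41;0 -0.05 0.1 0.06 -0.39 2.11 -3.4;0 -0.06 0.1 0.05 -0.39 2.12 -3.41;0 -0.06 0.09 0.05 -0.38 2.12 -3.4;0 -0.07 0.09 0.05 -0.39 2.11 -3.41;0 -0.08 0.08 0.05 -0.39 2.12 -3.41;0 -0.08 0.08 0.04 -0.39 2.12 -3.4;0 -0.1 0.07 0.05 -0.39 2.11 -3.41;0 -0.09 0.06 0.03 -0.39 2.12 -3.41;0 -0.1 0.06 0.04 -0.39 2.12 -3.4;0 -0.11 0.06 0.03 -0.38 2.11 -3.41;0 -0.11 0.04 0.03 -0.39 2.12 -3.4
0 -0.11 0.04 0.03 -0.39 2.12 -3.41;0 -0.12 0.04 0.02 -0.39 2.11 -3.41;0 -0.12 0.02 0.01 -0.39 2.12 -3.4;0 -0.12 0.02 0.01 -0.39 2.12 -3.41;0 -0.12 0.01 0.01 -0.38 2.11 -3.4;0 -0.13 0.01 0.01 -0.39 2.12 -3.41;0 -0.12 -0.01 -0.01 -0.39 2.12 -3.41;0 -0.12 -0.01 -0 -0.39 2.11 -3.4
```

move_arm(commands="0 0 0.1 0.1 -0.4 2.1 -3.4;0 -0.1 0.1 0 -0.4 2.1 -3.4;0 0 0.1 0.1 -0.4 2.1 -3.4;0 -0.1 0.1 0 -0.4 2.1 -3.4;0 -0.1 0.1 0.1 -0.4 2.1 -3.4;0 -0.1 0.1 0 -0.4 2.1 -3.4;0 -0.1 0.1 0.1 -0.4 2.1 -3.4;0 -0.1 0.1 0 -0.4 2.1 -3.4;0 -0.1 0 0 -0.4 2.1 -3.4;0 -0.1 0.1 0.1 -0.4 2.1 -3.4;0 -0.1 0 0 -0.4 2.1 -3.4;0 -0.1 0.1 0 -0.4 2.1 -3.4")

```text
t: 20.65
eef_pos: [0.4574, -0.0007, 0.209]
tool_rot: [-0.029, 0.581, 0.811, -0.057]
contact_force: [-0.1, 0.1, -1.7]
gripper_width: 0.137
```

move_arm(commands="0 -0.1 0 0 -0.4 2.1 -3.4;0 -0.1 0.1 0 -0.4 2.1 -3.4;0 -0.1 0 0 -0.4 2.1 -3.4;0 -0.1 0 0 -0.4 2.1 -3.4;0 -0.1 0 0 -0.4 2.1 -3.4;0 -0.1 0 0 -0.4 2.1 -3.4;0 -0.1 0 0 -0.4 2.1 -3.4;0 -0.1 0 0 -0.4 2.1 -3.4;0 0 0 0 0 0 0")

```text
t: 21.4
eef_pos: [0.4628, -0.0086, 0.2073]
tool_rot: [-0.143, 0.379, 0.912, 0.059]
contact_force: [-0.0, -0.6, -1.7]
gripper_width: 0.133
```

```bash
python3 log.py; python3 - <<'E'
from plan import *
import h
from station import bot
cv2=h.cv2
p,R=now();Rm=R.as_matrix();G=p-.019*Rm[:,2];b=np.array([.4674,-.0118]);print('G',G.round(4),'z',Rm[:,2].round(3),'y',Rm[:,1].round(3))
a=bot.read_camera('scene');np.savez('hov.npz',**a)
q=cv2.projectPoints(np.array([G,G-[0,0,.0845],G-[0,0,.105],[*b,.06]]),a['rvec'],a['tvec'],a['K'],None)[0].reshape(-1,2);print(q.round(1))
x,y=q.mean(0).astype(int);x0,y0=x-50,y-42;print(x0,y0)
im=cv2.convertScaleAbs(cv2.resize(a['img'][y0:y0+84,x0:x0+100,::-1],(700,588),interpolation=cv2.INTER_CUBIC),alpha=1.4)
for u,v in q:cv2.circle(im,(int((u-x0+.5)*7),int((v-y0+.5)*7)),2,(0,0,255),-1)
cv2.imwrite('pics/hov.png',im)
E
```

```text
t 21.4 q [ 0.405  0.336 -0.454  1.897 -0.089  1.155  0.785] p [ 0.4628 -0.0086  0.2073] rot [-0.143  0.379  0.912  0.059] F [-0.  -0.6 -1.7] M [-0.37 -0.36  0.  ] g 0.133
G [ 0.4669 -0.0127  0.2254] z [-0.216  0.216 -0.952] y [ 0.709  0.706 -0.001]
[[282.2 208.4]
 [280.8 240.8]
 [280.5 247.8]
 [279.7 266.8]]
230 198
```

View pics/hov.png

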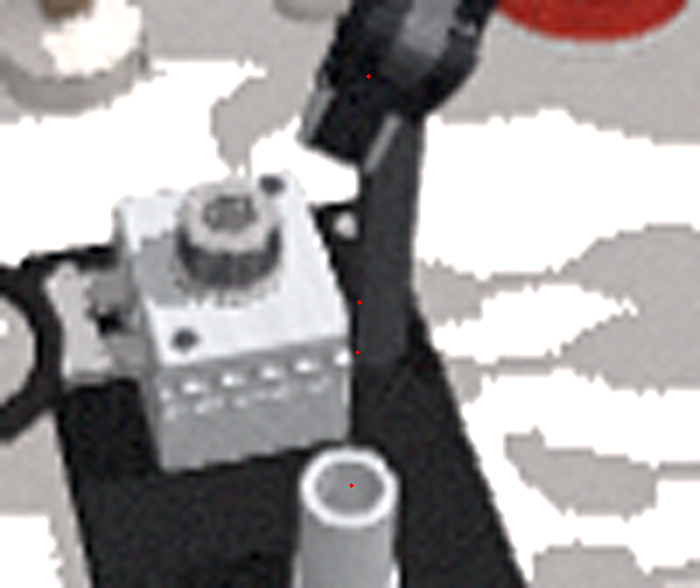

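The last viewed picture shows the long arm hanging almost plumb (about 1.4° off), its end near (381,357). The bush mouth is at about (350,490), so the key stands about 7 mm too far along the long-arm direction. I'll correct that and lower, then check from pixel rows.

move_arm(commands="0 0.3 0 0.1 0 -0.5 0;0 0.3 0 0.1 0 -0.5 0;0 0.3 0 0.1 0 -0.4 0;0 -0.3 0 0.95 0 0 0;0 -0.3 0 0.95 0 0 0;0 -0.3 0 0.95 0 0 0;0 -0.3 0 0.95 0 0 0;0 0 0 0 0 0 0")

```text
t: 22.12
eef_pos: [0.4558, -0.0009, 0.1665]
tool_rot: [-0.132, 0.38, 0.914, 0.054]
contact_force: [0.5, -0.2, -2.7]
gripper_width: 0.136
```

```bash
python3 log.py; cat > px.py <<'E'
from plan import *
import h
from station import bot
cv2=h.cv2
p,R=now();Rm=R.as_matrix();G=p-.019*Rm[:,2];print('G',G.round(4),'z',Rm[:,2].round(3))
a=bot.read_camera('scene');im=a['img'].max(2).astype(int)
q=cv2.projectPoints(np.array([G,G-[0,0,.106],[.4674,-.0118,.06]]),a['rvec'],a['tvec'],a['K'],None)[0].reshape(-1,2);print(q.round(1).tolist())
for v in range(235,283,2):print(v,'264:',' '.join('%3d'%x for x in im[v,264:298]))
E
python3 px.py
```

```text
t 22.12 q [ 0.381  0.364 -0.455  1.962 -0.063  1.043  0.758] p [ 0.4558 -0.0009  0.1665] rot [-0.132  0.38   0.914  0.054] F [ 0.5 -0.2 -2.7] M [-0.27 -0.21  0.  ] g 0.136
G [ 0.4596 -0.0047  0.1848] z [-0.2    0.198 -0.959]
[[275.8, 223.4], [274.8, 260.1], [279.7, 266.8]]
235 264:  54  60  73  65  55  89 135 129 102  68  35  33  85  85  47  42  46  46  50  49  32  25  28  73 133 131 135 188 134 187 188 202 200 205
237 264:  52  60  69  80 114 143 166 173 175 179 176  93  23  40  42  43  41  46  41  45  24  30  28  41  99 138 136 133 132 133 132 130 128 135
239 264: 103 106 136 131 149 148 173 171 172 176 172  95  28  36  43  45  48  42  49  45  27  31  30  22  50 129 133 131 131 132 135 132 132 131
241 264: 140 154 174 170 167 168 172 172 172 173 174  96  27  45  42  41  46  43  53  46  27  30  27  31  30  80 138 135 133 134 131 135 134 131
243 264: 172 169 171 169 168 169 170 175 172 173 172  95  28  42  46  40  44  43  49  39  17  12  20  19  27  26  75 137 130 131 154 131 157 153
245 264: 175 171 169 173 165 168 170 172 178 176 172  93  29  43  46  46  40  48  46  38  24  26  19 
[... 1953 characters left out ...]
  29  26  31  28  46  90  93  98  98  96 118 125 126 131 111 113 120 123  70  22  28  25  26  25  31  31  31  34  29  27
275 264:  34  33  29  25  29  30  31  29  54  86  95  99 103 102 106 106 109 111 115 118 124 122  46  21  30  33  29  29  30  31  34  31  25  29
277 264:  27  18  17  24  15  21  17  29  82  92  97 101  99 105 104 108 114 112 115 119 121 119  58  25  30  29  30  29  24  31  31  32  31  26
279 264:  23  26  15  22  22  16  17  40 107  87  96  97  99 103 106 106 111 114 117 118 120 121 147  18  26  26  29  34  28  22  30  24  28  29
281 264:  21  21  23  21  22  17  17  49 121  97  97 100 101 105 106 108 110 111 117 114 122 141 170  23  32  28  24  29  28  26  30  31  20  26
```

The pixel rows show the key plumb at column 279.4 over the bush mouth at 279.3, with its end just above the rim. Lowering it in.

move_arm(commands="0 -0.14 0 0.48 0 0 0;0 -0.14 0 0.48 0 0 0;0 -0.14 0 0.48 0 0 0;0 -0.14 0 0.48 0 0 0;0 -0.14 0 0.48 0 0 0;0 -0.14 0 0.48 0 0 0;0 0 0 0 0 0 0")

```text
t: 22.75
eef_pos: [0.4568, -0.0007, 0.1381]
tool_rot: [-0.131, 0.379, 0.914, 0.054]
contact_force: [-0.4, -0.5, -1.9]
gripper_width: 0.137
```

```bash
python3 log.py
```

```text
t 22.75 q [ 0.373  0.404 -0.45   1.984 -0.047  0.981  0.753] p [ 0.4568 -0.0007  0.1381] rot [-0.131  0.379  0.914  0.054] F [-0.4 -0.5 -1.9] M [-0.35 -0.32 -0.  ] g 0.137
```

move_arm(commands="0 -0.14 0 0.48 0 0 0;0 -0.14 0 0.48 0 0 0;0 -0.14 0 0.48 0 0 0;0 -0.14 0 0.48 0 0 0;0 -0.14 0 0.48 0 0 0;0 0 0 0 0 0 0")

```text
t: 23.25
eef_pos: [0.4568, -0.0008, 0.113]
tool_rot: [-0.131, 0.379, 0.914, 0.054]
contact_force: [-0.4, 0.1, -2.4]
gripper_width: 0.137
```

```bash
python3 log.py
```

```text
t 23.25 q [ 0.365  0.442 -0.443  2.001 -0.033  0.928  0.748] p [ 0.4568 -0.0008  0.113 ] rot [-0.131  0.379  0.914  0.054] F [-0.4  0.1 -2.4] M [-0.36 -0.33 -0.06] g 0.137
```

move_arm(commands="0 -0.06 0 0.19 0 0 0;0 -0.06 0 0.19 0 0 0;0 -0.03 0 0.1 0 0 0;0 -0.03 0 0.1 0 0 0;0 0 0 0 0 0 0")

```text
t: 23.67
eef_pos: [0.4574, -0.0008, 0.1079]
tool_rot: [-0.13, 0.379, 0.914, 0.054]
contact_force: [0.2, -0.5, -2.4]
gripper_width: 0.141
```

```bash
python3 log.py
```

```text
t 23.67 q [ 0.363  0.45  -0.441  2.003 -0.029  0.916  0.747] p [ 0.4574 -0.0008  0.1079] rot [-0.13   0.379  0.914  0.054] F [ 0.2 -0.5 -2.4] M [-0.32 -0.25 -0.01] g 0.141
```

move_arm(commands="0 -0.03 0 0.1 0 0 0;0 -0.03 0 0.1 0 0 0;0 -0.03 0 0.1 0 0 0;0 0 0 0 0 0 0")

```text
t: 24.0
eef_pos: [0.4574, -0.0008, 0.1047]
tool_rot: [-0.13, 0.379, 0.914, 0.054]
contact_force: [-0.1, 0.0, -2.2]
gripper_width: 0.139
```

```bash
python3 log.py
```

```text
t 24.0 q [ 0.362  0.455 -0.44   2.005 -0.027  0.91   0.747] p [ 0.4574 -0.0008  0.1047] rot [-0.13   0.379  0.914  0.054] F [-0.1  0.  -2.2] M [-0.28 -0.29 -0.03] g 0.139
```

move_arm(commands="0 -0.03 0 0.1 0 0 0;0 -0.03 0 0.1 0 0 0;0 -0.03 0 0.1 0 0 0;0 0 0 0 0 0 0")

```text
t: 24.33
eef_pos: [0.4582, -0.0006, 0.1037]
tool_rot: [-0.13, 0.379, 0.915, 0.054]
contact_force: [-3.6, -1.5, 18.6]
gripper_width: 0.135
```

```bash
python3 log.py
```

```text
t 24.33 q [ 0.361  0.457 -0.44   2.005 -0.027  0.908  0.746] p [ 0.4582 -0.0006  0.1037] rot [-0.13   0.379  0.915  0.054] F [-3.6 -1.5 18.6] M [0.   1.46 0.18] g 0.135
```

move_arm(commands="0 0.05 0 -0.17 0 0 0;0.3 0 0 0 0 0 0;0.4 0 0 0 0 0 0;0.4 0 0 0 0 0 0;0.4 0 0 0 0 0 0;0.4 0 0 0 0 0 0")

```text
t: 24.83
eef_pos: [0.4574, -0.0008, 0.1033]
tool_rot: [-0.13, 0.379, 0.914, 0.054]
contact_force: [0.1, -0.5, 0.0]
gripper_width: 0.399
```

```bash
python3 log.py
```

```text
t 24.83 q [ 0.361  0.457 -0.44   2.006 -0.027  0.907  0.747] p [ 0.4574 -0.0008  0.1033] rot [-0.13   0.379  0.914  0.054] F [ 0.1 -0.5  0. ] M [-0.25 -0.19 -0.02] g 0.399
```

move_arm(commands="0.5 0 0 -0.5 0 0 0;0.5 0 0 -1 0 0 0;0.5 0 0 -1.5 0 0 0;0.5 0 0 -2 0 0 0;0.5 0 0 -2 0 0 0;0.5 0 0 -2 0 0 0;0.5 0 0 -2 0 0 0;0.5 0 0 -2 0 0 0;0.5 0 0 -1 0 0 0;0.5 0 0 0 0 0 0")

```text
t: 25.67
eef_pos: [0.4869, -0.029, 0.2405]
tool_rot: [-0.128, 0.38, 0.915, 0.055]
contact_force: [0.1, 0.2, 0.3]
gripper_width: 0.499
```

```bash
python3 log.py; python3 - <<'E'
from plan import *
import h
from station import bot
cv2=h.cv2
for n,c in(('scene','s'),('top','t')):
    a=bot.read_camera(n);im=a['img'].max(2).astype(int)
    L=np.array([np.cos(np.radians(-45)),np.sin(np.radians(-45)),0]);b=np.array([.4674,-.0118,.0])
    q=cv2.projectPoints(np.array([b+[0,0,.06],b+[0,0,.11],b+[0,0,.163],b+[0,0,.163]-L*.044]),a['rvec'],a['tvec'],a['K'],None)[0].reshape(-1,2);print(n,q.round(1).tolist())
    if n=='scene':
        for v in range(216,276,4):print(v,'262:',' '.join('%3d'%x for x in im[v,262:300]))
    cv2.imwrite(f'pics/end_{n}.png',a['img'][:,:,::-1])
E
```

```text
t 25.67 q [ 0.416  0.323 -0.441  1.82  -0.07   1.221  0.796] p [ 0.4869 -0.029   0.2405] rot [-0.128  0.38   0.915  0.055] F [0.1 0.2 0.3] M [-0.21 -0.2  -0.05] g 0.499
scene [[279.7, 266.8], [280.4, 250.9], [281.1, 232.4], [258.3, 228.0]]
216 262: 133 130 130 130 128 129 131 154 153 199 199 199 198 196 196 198 198 198 198 194 197 195 195 197 198 196 195 198 197 195 199 201 202 205 203 185 181 136
220 262: 127 131 127 137 203 198 198 199 197 196 197 198 198 198 201 198 199 201 197 199 198 198 194 199 201 197 195 198 198 195 198 199 194 197 198 197 198 194
224 262: 138 141 138 145 155  80  58  65 105 175 164 190 199 200 198 200 200 203 201 204 202 202 200 198 198 197 198 197 196 196 196 195 195 193 194 193 195 193
228 262:  52  55  51  47  51  47  37  39  58  63  56  82  61  28  28  22  52  81  60  24  26  33 117 209 202 199 199 198 200 198 197 197 195 199 197 201 199 199
232 262:  41  36  42  53  58  60  63  67  66  66  72  73  72  75  74  68  60  47  30  22  26  29  23  35 119 205 199 201 197 195 197 199 199 198 198 195 198 197
236 262:  49  66  51  64  74  53  72 121 131 110  76  4
[... 923 characters left out ...]
 102 106 108 105 102 103 107 108 107 104 111 100  25  41  38  41  44  41  49  37  29  25  31  32  24  27  29  28  26  28  31  32  18  59 194 206 201
264 262:  18  23  23  26  29  24  23  30  26  21  27  47 103  60  35  42  46  45  42  43  67 174 181  49  26  25  26  27  23  27  30  31  28  29  23  38 116 213
268 262:  27  29  29  32  29  26  29  30  25  31  52 125 116  40  36  42  44  43  44  44  47  91 113 173 128  21  27  26  29  31  28  31  26  29  34  22  30  35
272 262:  31  32  24  26  31  31  25  32  30  29  45  89  89 102 154 160 173 171 174 171 168 154 114 117  65  27  32  33  24  28  31  27  26  25  28  29  28  27
top [[329.1, 218.1], [333.6, 215.9], [338.9, 213.3], [323.4, 229.3]]
```

```bash
python3 -c "
from station import bot
print(bot.hand_in())"
```

```text
the job is handed in; nothing more can be done
None
```

The clamp bolt is tight as far as I could feel, the key is back in its bush with the long arm down, and the job is handed in. It took about 26 s of robot time.

**What I did**
- I gripped the long arm, lifted the key out and turned it over. I read the socket's hexagon from the wrist picture and lowered the short arm in by feel, with light forces, to the floor at about 10 N.
- I pulled clockwise about 70° in all. The first part was slack, then the drag held steady at about 1.0–1.3 N m.
- The load then jumped to about 1.8–2.1 N m within 3° and I stopped there. The upper figure is slightly above the 2 N m that does no harm, but below the 2.4 N m limit. The key had followed the socket floor down by about 2.3 mm.
- I backed off, lifted the key out and lowered it into the bush. It touched the floor at about 19 N, I raised it slightly, let go and drew clear.

**What went wrong or disagreed**
- While coming out of the socket, the key swung about 45° in the grip and slid by about 2 cm. The scene and wrist views disagreed on the amount (about 45° against 52°). I re-measured it over the bush and corrected before lowering.
- My first move to grip the key stopped short because of joint-speed limits, so I regripped it.

**Last checks**
- **Key:** in the scene picture it stands in the bush with the bend at the height expected for the tip on the floor, leaning about 2.4° in that view.
- **Gripper:** it was about 7 cm above the key with no contact force.
- **Clamp cap:** I did not measure its travel directly. That it is fully down rests on the jump in load and the drop of the key.
- **Tamper, cup and jug:** I never went near them, but did not measure them again at the end.

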